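Put the tea scoop away in the tea chest's hidden push-to-open drawer

TASK

Put the tea scoop away: press the plain front at the foot of the tea chest fully in and let go, so that its hidden push-to-open drawer springs out, pull the drawer right out, and lay the scoop from the spoon rest inside without dropping it. Then push the drawer shut until its latch holds it flush again, and leave everything else on the tray and on the chest standing where it is.

Things in the scene. Friction and masses are not known exactly. Their poses are not given: they have to be found in the camera images.
- tea_chest: Dark wooden tea chest, fixed, 170 mm deep (x) x 220 wide (y) x 180 high; its lid (top 11 mm, not used) overhangs 8 mm all round. +x points into the chest; its front, a plain upright wall with a flat brass key plate, is the face at x = -85 mm and looks to the robot's left. The drawer fills its foot, 6 to 75 mm above the underside. Origin: centre of the underside, on the tray's floor, 12 mm above the table.
- drawer (a joint): How far the hidden drawer is out, in m, along the chest's -x: 0 latched flush, -0.0095 pressed to the stop, 0.125 fully out. Push-push latch: push to the stop (5 to 10 N) and let go, and it springs out to about 0.056; beyond that it slides freely (1.2 N + 14 N per m/s) and stays put. To shut, push to the stop past flush (6 to 12 N) and let go: it settles at 0; if not, it springs out again.
- drawer_front (a point): Middle of the outer face of the drawer's front panel, moving with the drawer; axes as the chest's. Plain dark wood without a handle, 202 mm wide, 63 mm high, 12 mm thick, flush with the chest's front when shut. Press it anywhere within 50 mm of the middle. Sprung out, it leaves a gap of about 44 mm between its back and the chest, where its inner top edge can be hooked.
- drawer_in (a point): Centre of the drawer's inner floor, moving with the drawer; axes as the chest's; 79 mm behind and 20.5 mm below drawer_front. Inside 134 mm front to back (x), 180 mm wide (y); side and back walls 36 mm high, 6 mm thick; the front panel rises 52 mm above the floor. Shut, 56 mm are free above the floor. Fully out, the 113 mm behind the front panel are open from above.
- scoop: Steel tea scoop, 133 mm long, about 90 g: a round open cup, 46 mm across and 34 mm high, with a straight level round handle 12 mm thick along its -x, whose axis lies 28 mm above the cup's base. Stands upright and level by itself on the cup's base. Origin: centre of the cup's underside.
- scoop_grip (a point): Point on the axis of the scoop's handle, 65 mm from the cup's centre; beyond the dish of the spoon rest, 33 mm above the tray's floor. A good place to grip (handle 12 mm thick).
- scoop_end (a point): Free end of the scoop's handle, on its axis, 110 mm from the cup's centre.
- teapot: Bystander: white enamelled steel teapot, body 136 mm across, 131 mm high to the top of its lid knob; spout along its +x (to 124 mm from its axis), loop handle along -x (to 104 mm). Origin: centre of its underside.
- canister: Bystander: square clear plastic canister with a white flip-top lid, closed; 96 x 96 x 151 mm. Origin: centre of its underside.
- sugar_box: Bystander: round aluminium sugar box, 104 mm across, 82 mm high with its knob. Origin: centre of its underside.
- spoon_rest: Bystander: white ceramic spoon rest, a round dish 108 mm across and 12 mm high (floor 5 mm thick) with a flat tongue, 26 mm wide and 7 mm high, along its -x to 96 mm from the dish's centre. Loose on the tray. Origin: centre of its underside. The scoop's cup stands in the dish.
- glass_a: Bystander: smoky drinking glass, 72 mm across at the rim, 95 mm high. Origin: centre of its underside.
- glass_b: Bystander: smoky drinking glass like the other. Origin: centre of its underside.
- creamer: Bystander: small blue-glazed ceramic milk jug, 80 mm high, 68 mm across, its handle to 52 mm from its axis; it stands on the chest's lid. Origin: centre of its underside.
- tray: Green painted wooden tray, fixed, 540 mm (x) x 880 mm (y); its floor is 12 mm thick and its rim, 12 mm thick, stands 34 mm above the table. Origin: centre of its underside, on the table.
Not all that is in view belongs to the job. There is more than one size of the scoop; the one meant has the size given above.

How it is judged:
By the outcome, as a careful person would: the job done as asked, in the order asked, and still so for the second after the job is handed in, with the robot touching nothing.
It also fails if it takes over 72 s, if anything falls off the work surface, if the arm or the gripper's body presses on something with over 40 N, if the wrist force passes 120 N, or if a joint passes its speed limit or range.

ROBOT

A 6-joint arm with a two-finger parallel gripper is mounted at the origin on the work surface. World frame = base frame: x ahead of the robot, y to its left, z up, the work surface at z = 0. Lengths are in m, angles in rad, forces in N, time in s.
With the tool pointing down it reaches from about 0.4 to 0.825 m from the base axis. Payload 7 kg.
Tool frame: the origin (TCP) lies at the very end of the fingers, on their centre line; the grasp point (between the pads) lies 19 mm behind it; z points along the fingers, y is the direction in which the jaws open and shut (so a half turn about z gives the same grasp; the last joint's range is limited). The gripper opens to 85 mm and grips with 20 to 120 N. Pads are 22 mm wide; open, the fingers measure 114 mm over their backs; the gripper's body (76 mm by 85 mm) begins 54 mm behind the grasp point. The pads swing forward as they close: fully open they stand 13 mm farther back than shut.
Start: joints at [-1.05, 0.359, 0.012, 0, -1.224, -0.288], TCP at [0.156, -0.657, 0.231] pointing down, gripper open.
Joint ranges: [-3.07, 3.07], [-1.43, 2.12], [-1.02, 1.25], [-3.03, 1.67], [-3.05, -0], [-3.03, 3.03]. Speed limits (rad/s): [2.39, 2.39, 3.01, 3.14, 3.14, 3.14].

INTERFACE

Orientations are given as [roll, pitch, yaw] about the fixed x, y, z axes, in that order (R = Rz(yaw) Ry(pitch) Rx(roll)).
In Python, from rig import ctrl, cams gives the robot as it stands. The module is installed in compiled form; this text tells all that it offers.
- The arm moves only by the tool carry_out, never from a script. Its argument "moves" is one flat list of numbers, 7 for each row, row after row: the finger opening in mm, from 0 to 85.4, then the shift along the tool's x, y, z in units of 30 mm (1.0 is 30 mm), then the turn, a rotation vector about the tool's x, y, z in units of 5 degrees (1.0 is 5 degrees). In form: [fingers, dx, dy, dz, wx, wy, wz, fingers, dx, dy, dz, wx, wy, wz, ...]. A call has 1 to 12 rows; each row shifts and turns the commanded pose from where the row before left it, along the tool's axes as they then stand; what a row does not reach is not made up. A row lasts 1/10 s, in which the tool goes at most 50 mm and 8.59 degrees, less where a joint would pass 70% of its speed; a pose out of reach is approached as far as the arm can. A call is refused whole if a number of a shift passes 1 or a number of a turn 1, either way. A call with a gripper value outside its range is refused whole. The fingers move at their own pace and stop on an object; "force" is the grip in N (left out, the last holds). Time passes only in rows, so rows that do not move let the fingers close. It gives the time, the measured TCP pose, the force and the opening at its end, in the units of the state.
- ctrl.read_state(): the state, without advancing time (a new reading comes with each control period).
- cams.camera(name): name is "side" or "top"; returns a dict with "pixels" (384x512x3 uint8, red, green, blue), "fx", "fy", "cx", "cy" (pixels), "D" ([k1, k2, p1, p2, k3] as OpenCV has them; the pictures are not rectified), "cam_to_world" (4x4, takes a point from camera to world coordinates). Camera axes: x right, y up, looking along -z (the intrinsics and any distortion apply to the point x, -y, -z); pixel columns grow to the right and rows downward; lengths in m; the calibration is good to about 2 mm. A picture is of the moment at which its call begins. There is no depth.
- ctrl.finish_job(): hands the job in, once; it reports no verdict.
The state is a dict: "clock": time; "joint_positions": joint angles; "qd": joint speeds; "joint_efforts": joint torques, N m; "eef_pos": TCP position; "tcp_rot": TCP orientation; "wrist_force": force on the tool from outside, world axes, zero at the start; "wrist_torque": the same for the moment, N m; "width": finger opening in m.
Only numpy, scipy, OpenCV 4.12 (cv2) and the standard library are available. Lean on these libraries where they do the work, as an engineer would, in place of code of your own. Each camera call takes 0.05 s, during which the arm holds its last target.

## Working session

There is one attempt and no reset: what is moved stays moved. The work goes in short steps, Python scripts to look and compute and a tool call to move; the robot and the scene stay as the last step left them, time stands still between calls to the robot, and variables do not carry over. Pictures are saved under pics/ and viewed, and the job is handed in when it is done.

Besides the shell and the picture viewer there is one more tool, called as a command line: name --argument value ..., lists and objects as JSON in quotes. carry_out: Moves the arm, as the interface text tells. Its arguments: {"type":"object","properties":{"moves":{"type":"array"},"force":{"type":"number"}},"required":["moves"]}

```bash
mkdir -p pics; cat > h.py <<'E'
import numpy as np, cv2
from rig import ctrl, cams
def grab(name,fn):
    c=cams.camera(name); cv2.imwrite('pics/'+fn,cv2.cvtColor(c['pixels'],cv2.COLOR_RGB2BGR)); 
    np.savez('pics/'+fn[:-4]+'.npz',**{k:np.array(v) for k,v in c.items()})
    return c
def load(fn): return dict(np.load('pics/'+fn+'.npz'))
def K(c): return np.array([[c['fx'],0,c['cx']],[0,c['fy'],c['cy']],[0,0,1]],float)
def proj(c,P):
    T=np.linalg.inv(c['cam_to_world']); P=np.atleast_2d(P); p=P@T[:3,:3].T+T[:3,3]
    p=p*[1,-1,-1]
    return cv2.projectPoints(p,np.zeros(3),np.zeros(3),K(c),np.array(c['D'],float))[0][:,0]
def ray(c,uv):
    n=cv2.undistortPoints(np.array(uv,float).reshape(-1,1,2),K(c),np.array(c['D'],float))[:,0]
    d=np.c_[n[:,0],-n[:,1],-np.ones(len(n))]@c['cam_to_world'][:3,:3].T
    return c['cam_to_world'][:3,3],d
def onz(c,uv,z):
    o,d=ray(c,uv); return o+d*((z-o[2])/d[:,2])[:,None]
E
python3 - <<'E'
from h import *
for n in ('side','top'):
    c=grab(n,n+'0.png'); print(n,c['fx'],c['fy'],c['cx'],c['cy'],c['D'],np.round(c['cam_to_world'],3).tolist())
print(ctrl.read_state())
E
```

```text
side 463.96014767017965 463.96014767017965 257.4876205849732 190.11176879801647 [-0.11247708  0.          0.          0.          0.        ] [[-0.936, -0.338, 0.098, 0.567], [0.352, -0.891, 0.287, 0.387], [-0.01, 0.304, 0.953, 1.307], [0.0, 0.0, 0.0, 1.0]]
top 431.83170034604456 431.83170034604456 258.1146194635049 188.5573190248438 [-1.11181667e-05  0.00000000e+00  0.00000000e+00  0.00000000e+00
  0.00000000e+00] [[0.016, 0.995, -0.094, 0.295], [-1.0, 0.018, 0.018, 0.02], [0.019, 0.094, 0.995, 1.554], [0.0, 0.0, 0.0, 1.0]]
{'clock': 0.1, 'joint_positions': array([-1.04991872e+00,  3.59315042e-01,  1.11350552e-02, -2.63703576e-04,
       -1.22408879e+00, -2.88100273e-01]), 'qd': array([-0.00139711, -0.00211677,  0.00143374,  0.00302593,  0.00017649,
       -0.00083178]), 'joint_efforts': array([-2.96957012e-03, -5.84763050e+01,  2.94110924e+01,  6.95465103e+00,
       -3.16273676e-03, -3.45222411e-06]), 'eef_pos': array([ 0.15556962, -0.65638776,  0.23045887]), 'tcp_rot': array([ 3.14011045e+00, -1.80708135e-04, -2.90890497e+00]), 'wrist_force': array([-0.14419642,  0.33696387, -0.00854885]), 'wrist_torque': array([0.02328248, 0.02480866, 0.00423781]), 'width': 0.08550809997830762}
```

View pics/side0.png

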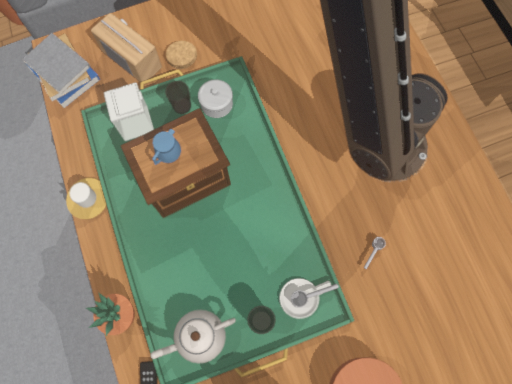

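View pics/top0.png

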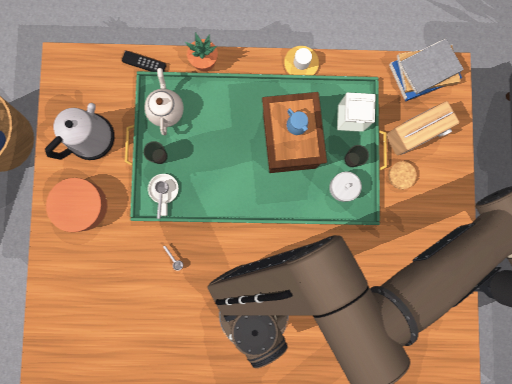

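```bash
python3 - <<'E'
import cv2
a=cv2.imread('pics/side0.png'); t=cv2.imread('pics/top0.png')
def s(im,x0,y0,x1,y1,k,fn): cv2.imwrite('pics/'+fn,cv2.resize(im[y0:y1,x0:x1],None,fx=k,fy=k,interpolation=cv2.INTER_CUBIC))
s(a,100,90,250,230,5,'c_chest_s.png'); s(a,230,220,400,340,4.6,'c_sc_s.png')
s(t,240,80,390,210,5,'c_chest_t.png'); s(t,125,70,255,280,2.8,'c_sc_t.png')
E
```

```text
(no output)
```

View pics/c_chest_s.png

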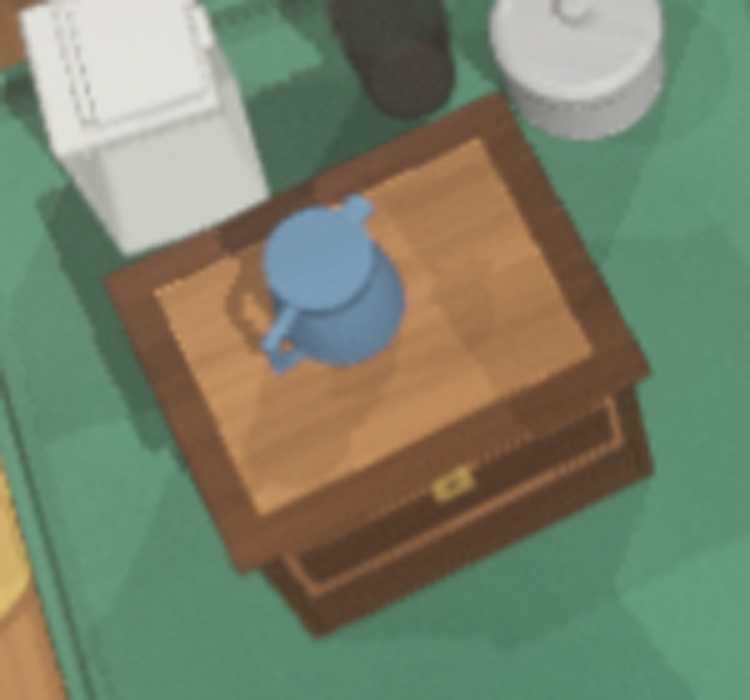

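View pics/c_sc_s.png

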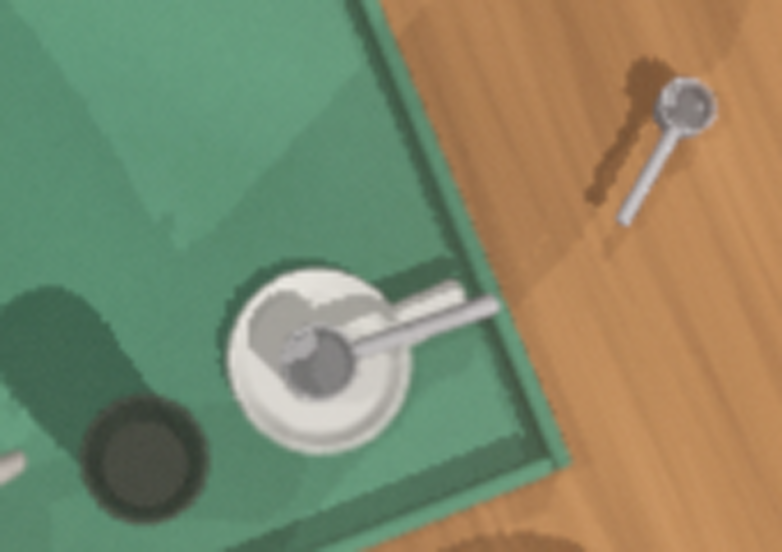

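View pics/c_chest_t.png

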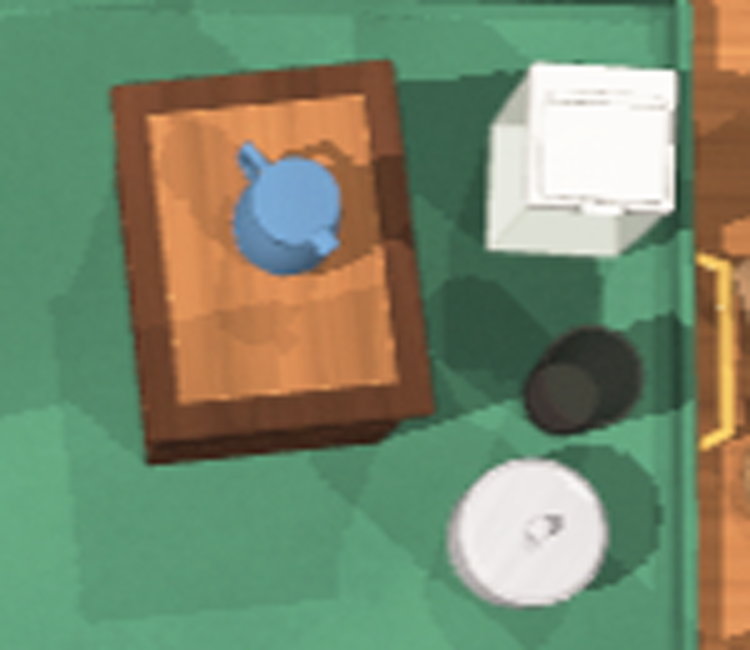

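View pics/c_sc_t.png

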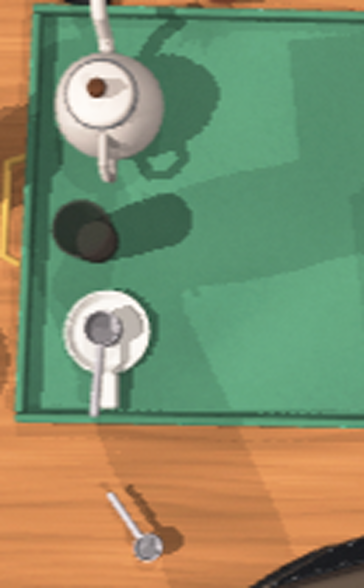

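```bash
python3 - <<'E'
from h import *
s=load('side0');t=load('top0')
np.set_printoptions(precision=4,suppress=True)
print('chest bottom front',onz(s,[[163.6,217.2],[230.4,184.6]],.012))
print('lid side',onz(s,[[121.4,146.4],[199.4,109],[230,164],[147,200.6]],.192))
print('lid top',onz(t,[[262.4,97.6],[318.2,92.4],[326.6,162.4],[268.6,169.4]],.192))
print('cup s',onz(s,[[299.8,298.7]],.051),'end',onz(s,[[338,285.9]],.045))
print('cup t',onz(t,[[161.4,187.1]],.051),'end',onz(t,[[158.6,217.5]],.045))
print('tray corner s',onz(s,[[354,320]],.034))
print('dish s',onz(s,[[230+318/4.6,220+362/4.6]],.02), 't',onz(t,[[125+107/2.8,70+332/2.8]],.02))
print('tongue s',onz(s,[[230+462/4.6,220+292/4.6]],.019), 't',onz(t,[[125+109/2.8,70+407/2.8]],.019))
E
```

```text
chest bottom front [[ 0.7164 -0.0231  0.012 ]
 [ 0.5017 -0.0479  0.012 ]]
lid side [[ 0.7448 -0.1902  0.192 ]
 [ 0.5172 -0.2192  0.192 ]
 [ 0.493  -0.0405  0.192 ]
 [ 0.7226 -0.0225  0.192 ]]
lid top [[ 0.7199 -0.0135  0.192 ]
 [ 0.7412 -0.1944  0.192 ]
 [ 0.5122 -0.222   0.192 ]
 [ 0.4861 -0.0368  0.192 ]]
cup s [[0.4387 0.3318 0.051 ]] end [[0.329 0.337 0.045]]
cup t [[0.4366 0.3301 0.051 ]] end [[0.3309 0.3371 0.045 ]]
tray corner s [[0.3225 0.4358 0.034 ]]
dish s [[0.4372 0.3298 0.02  ]] t [[0.4344 0.3299 0.02  ]]
tongue s [[0.3411 0.3223 0.019 ]] t [[0.3394 0.3241 0.019 ]]
```

```bash
python3 - <<'E'
from h import *
from scipy.optimize import least_squares
s=load('side0');t=load('top0')
L=[(-.093,-.118),(-.093,.118),(.093,.118),(.093,-.118)]
# chest +y = z x x ; chest +x ~ (.115,-.993) -> +y ~ (.993,.115)
P=np.array([[-.085,.11,0],[-.085,-.11,0],[.093,.118,.18],[.093,-.118,.18],[-.093,-.118,.18],[-.093,.118,.18]])
so=np.array([[163.6,217.2],[230.4,184.6],[121.4,146.4],[199.4,109],[230,164],[147,200.6]])
to=np.array([[262.4,97.6],[318.2,92.4],[326.6,162.4],[268.6,169.4]]);ti=[5,2,3,4]
def W(q):
    c,n=np.cos(q[2]),np.sin(q[2]); return np.c_[q[0]+c*P[:,0]-n*P[:,1],q[1]+n*P[:,0]+c*P[:,1],.012+P[:,2]]
def f(q,both=3):
    w=W(q);r=[]
    if both&1:r.append((proj(s,w)-so).ravel())
    if both&2:r.append((proj(t,w[ti])-to).ravel())
    return np.concatenate(r)
for b in (1,2,3):
    r=least_squares(f,[.61,-.12,-1.45],args=(b,)); print(b,r.x,np.degrees(r.x[2]),np.round(r.fun,1).tolist())
q=r.x;c,n=np.cos(q[2]),np.sin(q[2])
print('front',q[0]-.085*c,q[1]-.085*n,'in',c,n)
E
```

```text
1 [ 0.61911248 -0.11917489 -1.4557372 ] -83.40759755645867 [-0.6, 0.6, 0.6, -0.0, -1.5, -2.3, 0.9, -2.4, 0.7, -0.2, -0.1, 3.7]
2 [ 0.61489232 -0.11665618 -1.45394365] -83.30483466651535 [-0.9, -0.4, 0.3, -0.5, 0.2, 1.1, 0.4, -0.2]
3 [ 0.6177932  -0.11829101 -1.45618555] -83.43328630250751 [-0.1, 0.7, 1.1, 0.1, -1.0, -2.2, 1.5, -2.2, 1.3, -0.0, 0.4, 3.8, -0.3, -1.4, 0.9, -1.3, 0.7, 0.3, 0.8, -1.2]
front 0.6080725955639364 -0.03384866330672541 in 0.11436002568334466 -0.9934393713386362
```

```bash
cat >> h.py <<'E'
from scipy.spatial.transform import Rotation as Rn
CH=np.array([.6178,-.1183]);A=-1.456
IN=np.array([np.cos(A),np.sin(A),0]);WY=np.array([-IN[1],IN[0],0])
def chest(x,y,z): return np.array([*CH,.012])+IN*x+WY*y+np.array([0,0,z])
def rot(yaw,tilt=0): # tool down at yaw, then tilt (deg) about tool y
    return Rn.from_euler('z',yaw)*Rn.from_euler('x',np.pi)*Rn.from_euler('y',tilt,degrees=True)
def pose():
    s=ctrl.read_state(); return np.array(s['eef_pos']),Rn.from_euler('xyz',s['tcp_rot']),s
def plan(p1,R1,g,N=None,vmax=.8,p0=None,R0=None):
    if p0 is None: p0,R0,_=pose()
    rv=(R0.inv()*R1).as_rotvec(); d=np.array(p1)-p0
    n=N or int(np.ceil(max(np.abs(np.degrees(rv)/5).max(),np.linalg.norm(d)/.03/vmax,1)))
    R=R0; out=[]; p=p0.copy(); 
    for i in range(n):
        want=p0+d*(i+1)/n
        sh=np.round(R.inv().apply(want-p)/.03,2); t=np.round(np.degrees(rv)/5/n,2)
        out.append([g,*sh,*t]); p=p+R.apply(sh*.03); R=R*Rn.from_rotvec(np.radians(t*5))
    print('rows',n)
    for k in range(0,n,12): print(str([float(x) if x%1 else int(x) for r in out[k:k+12] for x in r]).replace(' ',''))
    return p,R
def st():
    p,R,s=pose(); print('t',round(s['clock'],2),'p',np.round(p,4),'z',np.round(R.as_matrix()[:,2],3),'y',np.round(R.as_matrix()[:,1],3),'F',np.round(s['wrist_force'],1),'q',np.round(s['joint_positions'],2),'w',round(s['width'],4))
E
python3 - <<'E'
from h import *
p,R,s=pose()
plan([.40,-.45,.42],rot(-2.3),0)
plan([.58,.16,.30],rot(A),0,p0=np.array([.40,-.45,.42]),R0=rot(-2.3))
E
```

```text
rows 16
[0,-0.59,0.3,-0.39,0,0,-0.44,0,-0.61,0.28,-0.4,0,0,-0.44,0,-0.62,0.25,-0.39,0,0,-0.44,0,-0.62,0.24,-0.4,0,0,-0.44,0,-0.64,0.2,-0.39,0,0,-0.44,0,-0.64,0.19,-0.4,0,0,-0.44,0,-0.64,0.15,-0.39,0,0,-0.44,0,-0.66,0.14,-0.4,0,0,-0.44,0,-0.66,0.1,-0.39,0,0,-0.44,0,-0.66,0.09,-0.4,0,0,-0.44,0,-0.66,0.05,-0.39,0,0,-0.44,0,-0.67,0.03,-0.39,0,0,-0.44]
[0,-0.66,0.01,-0.4,0,0,-0.44,0,-0.67,-0.02,-0.39,0,0,-0.44,0,-0.67,-0.04,-0.4,0,0,-0.44,0,-0.66,-0.08,-0.39,0,0,-0.44]
rows 27
[0,-0.71,0.34,0.15,0,0,-0.36,0,-0.72,0.31,0.15,0,0,-0.36,0,-0.73,0.29,0.14,0,0,-0.36,0,-0.74,0.27,0.15,0,0,-0.36,0,-0.74,0.24,0.15,0,0,-0.36,0,-0.76,0.22,0.15,0,0,-0.36,0,-0.76,0.2,0.15,0,0,-0.36,0,-0.76,0.17,0.15,0,0,-0.36,0,-0.77,0.15,0.14,0,0,-0.36,0,-0.78,0.13,0.15,0,0,-0.36,0,-0.78,0.1,0.15,0,0,-0.36,0,-0.78,0.07,0.15,0,0,-0.36]
[0,-0.78,0.06,0.15,0,0,-0.36,0,-0.79,0.02,0.14,0,0,-0.36,0,-0.78,0,0.15,0,0,-0.36,0,-0.79,-0.02,0.15,0,0,-0.36,0,-0.78,-0.05,0.15,0,0,-0.36,0,-0.78,-0.07,0.15,0,0,-0.36,0,-0.78,-0.1,0.14,0,0,-0.36,0,-0.78,-0.12,0.15,0,0,-0.36,0,-0.77,-0.14,0.15,0,0,-0.36,0,-0.77,-0.17,0.15,0,0,-0.36,0,-0.76,-0.19,0.15,0,0,-0.36,0,-0.75,-0.22,0.15,0,0,-0.36]
[0,-0.75,-0.24,0.14,0,0,-0.36,0,-0.74,-0.27,0.15,0,0,-0.36,0,-0.73,-0.28,0.15,0,0,-0.36]
```

carry_out --moves '[0,-0.6,0.2,-0.6,0,0,-0.5,0,-0.6,0.2,-0.6,0,0,-0.5,0,-0.6,0.2,-0.6,0,0,-0.5,0,-0.6,0.2,-0.6,0,0,-0.5,0,-0.6,0.2,-0.6,0,0,-0.5,0,-0.6,0.2,-0.6,0,0,-0.5,0,-0.6,0.2,-0.5,0,0,-0.5,0,-0.6,0.2,-0.5,0,0,-0.5,0,-0.6,0.1,-0.4,0,0,-0.5,0,-0.6,0.1,-0.4,0,0,-0.5,0,-0.6,0.1,-0.4,0,0,-0.5,0,-0.6,0.1,-0.4,0,0,-0.5]'

```text
clock: 1.3
eef_pos: [0.3211, -0.505, 0.4173]
tcp_rot: [3.141, 0.0, -2.383]
wrist_force: [0.6, -0.2, 0.3]
width: 0.0003
```

carry_out --moves '[0,-0.8,0.1,0,0,0,-0.5,0,-0.8,0.1,0,0,0,-0.5,0,-0.8,0.1,0,0,0,-0.5,0,-0.8,0.1,0,0,0,-0.5,0,-0.8,0.1,0,0,0,-0.5,0,-0.8,0.1,0,0,0,-0.5,0,-0.8,0,0,0,0,-0.5,0,-0.8,0,0,0,0,-0.5,0,-0.8,0,0,0,0,-0.5,0,-0.8,0,0,0,0,-0.5,0,-0.8,0,0,0,0,-0.5,0,-0.8,0,0,0,0,-0.5]'

```text
clock: 2.5
eef_pos: [0.4619, -0.254, 0.4169]
tcp_rot: [3.141, 0.0, -1.86]
wrist_force: [0.1, 0.1, 0.2]
width: -0.0002
```

```bash
python3 - <<'E'
from h import *
st(); plan([.595,.17,.32],rot(A),0)
E
```

```text
t 2.5 p [ 0.4619 -0.254   0.4169] z [-0.001  0.    -1.   ] y [-0.959  0.285  0.001] F [0.1 0.1 0.2] q [-0.13  0.05  0.03 -0.   -1.55 -0.16] w -0.0002
rows 19
[0,-0.78,-0.01,0.17,0,0,-0.24,0,-0.78,-0.03,0.17,0,0,-0.24,0,-0.78,-0.05,0.17,0,0,-0.24,0,-0.77,-0.06,0.17,0,0,-0.24,0,-0.78,-0.07,0.17,0,0,-0.24,0,-0.77,-0.1,0.17,0,0,-0.24,0,-0.78,-0.11,0.17,0,0,-0.24,0,-0.77,-0.12,0.17,0,0,-0.24,0,-0.76,-0.14,0.17,0,0,-0.24,0,-0.77,-0.16,0.17,0,0,-0.24,0,-0.76,-0.18,0.17,0,0,-0.24,0,-0.75,-0.19,0.17,0,0,-0.24]
[0,-0.75,-0.2,0.17,0,0,-0.24,0,-0.75,-0.22,0.17,0,0,-0.24,0,-0.74,-0.24,0.17,0,0,-0.24,0,-0.74,-0.25,0.17,0,0,-0.24,0,-0.73,-0.27,0.17,0,0,-0.24,0,-0.73,-0.28,0.17,0,0,-0.24,0,-0.72,-0.3,0.17,0,0,-0.24]
```

carry_out --moves '[0,-0.8,0,0.1,0,0,-0.25,0,-0.8,0,0.1,0,0,-0.25,0,-0.8,-0.05,0.1,0,0,-0.25,0,-0.8,-0.05,0.1,0,0,-0.25,0,-0.8,-0.1,0.1,0,0,-0.25,0,-0.8,-0.1,0.1,0,0,-0.25,0,-0.8,-0.1,0.1,0,0,-0.25,0,-0.8,-0.1,0.1,0,0,-0.25,0,-0.8,-0.15,0.1,0,0,-0.25,0,-0.8,-0.15,0.1,0,0,-0.25,0,-0.8,-0.2,0.1,0,0,-0.25,0,-0.8,-0.2,0.1,0,0,-0.25]'

```text
clock: 3.7
eef_pos: [0.5462, 0.0246, 0.3809]
tcp_rot: [3.141, -0.0, -1.599]
wrist_force: [0.3, -0.9, 0.0]
width: 0.0001
```

carry_out --moves '[0,-0.8,-0.2,0.3,0,0,-0.25,0,-0.8,-0.2,0.3,0,0,-0.25,0,-0.8,-0.2,0.3,0,0,-0.25,0,-0.8,-0.3,0.3,0,0,-0.25,0,-0.8,-0.3,0.3,0,0,-0.25,0,-0.8,-0.3,0.3,0,0,-0.25]'

```text
clock: 4.3
eef_pos: [0.5875, 0.1699, 0.3266]
tcp_rot: [3.141, -0.0, -1.468]
wrist_force: [0.2, 0.6, -0.2]
width: -0.0001
```

```bash
python3 - <<'E'
from h import *
st(); p,R=plan(chest(-.085-.08,0,.16),rot(A,45),0);
E
```

```text
t 4.3 p [0.5875 0.1699 0.3266] z [-0.001 -0.    -1.   ] y [-0.995 -0.103  0.001] F [ 0.2  0.6 -0.2] q [ 0.6   0.21  0.02 -0.   -1.38 -0.5 ] w -0.0001
rows 9
[0,0.46,0.01,0.57,0.01,1,-0.01,0,0.41,0,0.61,0.01,1,-0.01,0,0.36,0.01,0.65,0.01,1,-0.01,0,0.3,0.01,0.67,0.01,1,-0.01,0,0.23,0,0.7,0.01,1,-0.01,0,0.18,0.01,0.71,0.01,1,-0.01,0,0.12,0.01,0.73,0.01,1,-0.01,0,0.05,0.01,0.73,0.01,1,-0.01,0,-0.02,0.02,0.74,0.01,1,-0.01]
```

carry_out --moves '[0,0.45,0,0.55,0,1,-0.1,0,0.4,0,0.6,0,1,0,0,0.35,0,0.65,0,1,0,0,0.3,0,0.65,0,1,0,0,0.25,0,0.7,0,1,0,0,0.2,0,0.7,0,1,0,0,0.1,0,0.7,0,1,0,0,0.05,0,0.7,0,1,0,0,0,0,0.7,0,1,0,0,0,0,0,0,0,0]'

```text
clock: 5.3
eef_pos: [0.5991, 0.0455, 0.1734]
tcp_rot: [3.13, -0.791, -1.452]
wrist_force: [-0.5, -0.1, -0.5]
width: 0.0001
```

```bash
python3 - <<'E'
from h import *
st(); p,R=plan(chest(-.085-.02,0,.0405),rot(A,45),0);
c=grab('side','side1.png'); cv2.imwrite('pics/side1c.png',cv2.resize(cv2.imread('pics/side1.png')[60:330,60:400],None,fx=2.2,fy=2.2))
E
```

```text
t 5.3 p [0.5991 0.0455 0.1734] z [ 0.073 -0.708 -0.703] y [-0.994 -0.111  0.008] F [-0.5 -0.1 -0.5] q [ 0.73  0.45 -0.48  0.65 -1.25 -1.03] w 0.0001
rows 6
[0,-0.24,-0.01,0.71,0.02,-0.01,0.01,0,-0.25,0,0.71,0.02,-0.01,0.01,0,-0.24,0,0.71,0.02,-0.01,0.01,0,-0.24,0,0.71,0.02,-0.01,0.01,0,-0.24,0,0.71,0.02,-0.01,0.01,0,-0.24,0,0.71,0.02,-0.01,0.01]
```

View pics/side1c.png

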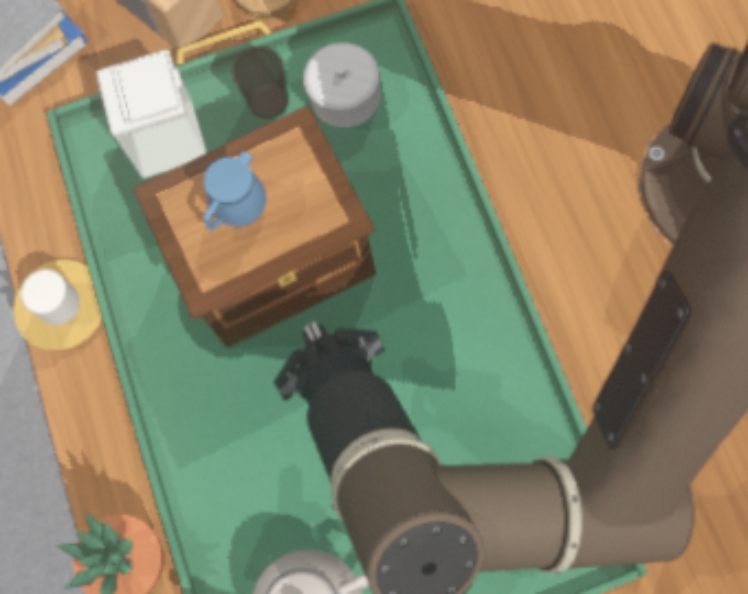

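carry_out --moves '[0,-0.25,0,0.7,0,0,0,0,-0.25,0,0.7,0,0,0,0,-0.25,0,0.7,0,0,0,0,-0.25,0,0.7,0,0,0,0,-0.25,0,0.7,0,0,0,0,-0.25,0,0.7,0,0,0,0,-0.2,0,0.2,0,0,0,0,0,0,0,0,0,0]'

```text
clock: 6.15
eef_pos: [0.6077, -0.01, 0.0483]
tcp_rot: [-3.141, -0.784, -1.461]
wrist_force: [-0.3, -0.3, 0.0]
width: 0.0
```

```bash
python3 - <<'E'
from h import *
st(); p,R,_=pose(); print('dist to face',(p-chest(-.085,0,.0405))@IN, 'lat',(p-chest(-.085,0,0))@WY)
c=grab('side','side2.png'); cv2.imwrite('pics/side2c.png',cv2.resize(cv2.imread('pics/side2.png')[90:270,100:290],None,fx=3.2,fy=3.2))
E
```

```text
t 6.15 p [ 0.6077 -0.01    0.0483] z [ 0.078 -0.702 -0.708] y [-0.994 -0.11  -0.   ] F [-0.3 -0.3  0. ] q [ 0.62  0.58 -0.65  0.84 -0.98 -1.21] w 0.0
dist to face -0.02374086366293622 lat 0.0024108832677102814
```

View pics/side2c.png

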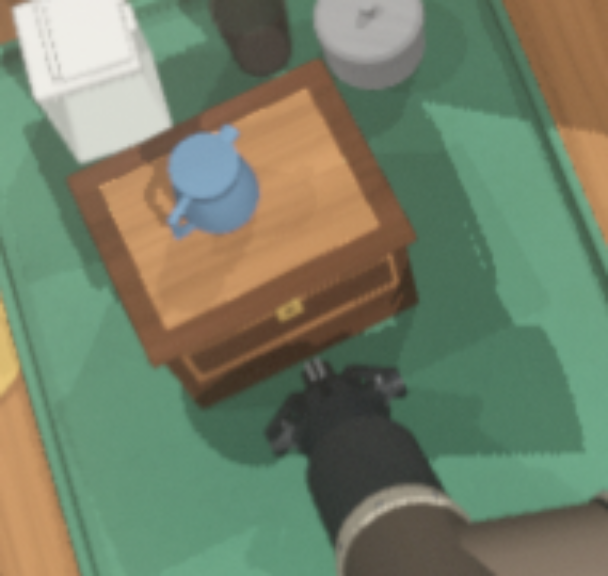

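carry_out --moves '[0,0.1,0,0.1,0,0,0,0,0.1,0,0.1,0,0,0,0,0.1,0,0.1,0,0,0,0,0.05,0,0.05,0,0,0,0,0,0,0,0,0,0]'

```text
clock: 6.7
eef_pos: [0.6087, -0.0254, 0.0481]
tcp_rot: [3.141, -0.785, -1.46]
wrist_force: [0.5, 0.3, 0.1]
width: 0.0002
```

carry_out --moves '[0,0.05,0,0.05,0,0,0,0,0.05,0,0.05,0,0,0,0,0,0,0,0,0,0]'

```text
clock: 7.0
eef_pos: [0.6094, -0.0287, 0.0479]
tcp_rot: [-3.141, -0.785, -1.46]
wrist_force: [-2.5, 3.1, 1.7]
width: -0.0003
```

carry_out --moves '[0,0.05,0,0.05,0,0,0,0,0.05,0,0.05,0,0,0,0,0.05,0,0.05,0,0,0,0,0,0,0,0,0,0]'

```text
clock: 7.4
eef_pos: [0.6102, -0.0348, 0.0479]
tcp_rot: [-3.141, -0.785, -1.459]
wrist_force: [-2.7, 4.8, 2.5]
width: 0.0002
```

carry_out --moves '[0,0.05,0,0.05,0,0,0,0,0.05,0,0.05,0,0,0,0,0,0,0,0,0,0]'

```text
clock: 7.7
eef_pos: [0.6108, -0.0372, 0.0478]
tcp_rot: [-3.14, -0.783, -1.458]
wrist_force: [-13.9, 17.6, 7.0]
width: -0.0001
```

carry_out --moves '[0,-0.5,0,-0.5,0,0,0,0,-0.7,0,-0.7,0,0,0,0,-0.7,0,-0.7,0,0,0,0,-0.7,0,-0.7,0,0,0,0,-0.5,0,-0.5,0,0,0,0,-0.7,0,-0.7,0,0,0]'

```text
clock: 8.3
eef_pos: [0.592, 0.1208, 0.0477]
tcp_rot: [3.14, -0.786, -1.46]
wrist_force: [0.8, -0.2, 0.1]
width: 0.0001
```

```bash
python3 - <<'E'
from h import *
st()
c=grab('side','side3.png'); cv2.imwrite('pics/side3c.png',cv2.resize(cv2.imread('pics/side3.png')[90:290,100:310],None,fx=2.9,fy=2.9))
c=grab('top','top3.png'); cv2.imwrite('pics/top3c.png',cv2.resize(cv2.imread('pics/top3.png')[70:240,120:390],None,fx=2.9,fy=2.9))
E
```

```text
t 8.3 p [0.592  0.1208 0.0477] z [ 0.077 -0.703 -0.707] y [-0.994 -0.11   0.001] F [ 0.8 -0.2  0.1] q [ 0.83  0.64 -0.48  0.63 -1.12 -1.2 ] w 0.0001
```

View pics/side3c.png

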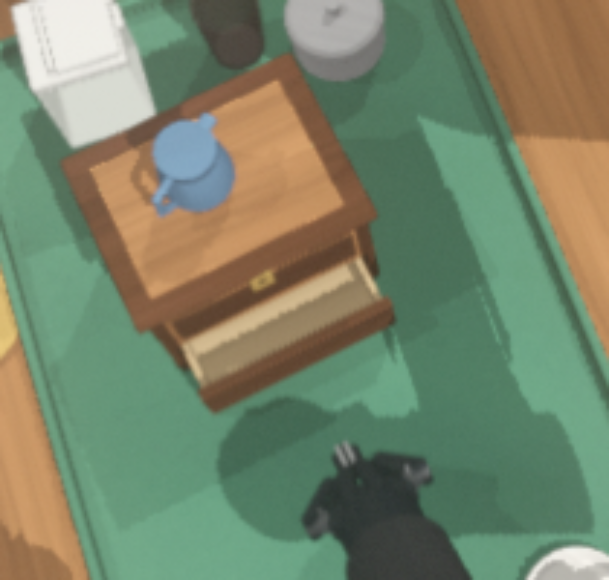

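View pics/top3c.png

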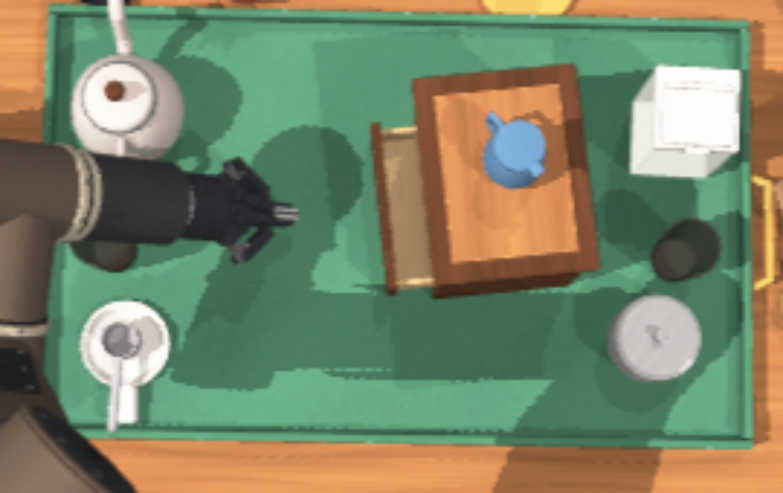

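```bash
python3 - <<'E'
from h import *
s=load('side3')
f=onz(s,[[174.5,231.7],[235.9,200]],.021); print(f, [(a-chest(-.085,0,0))@IN for a in f])
f=onz(load('top3'),[[120+372/2.9,70+124/2.9],[120+387/2.9,70+293/2.9]],.084); print(f, [(a-chest(-.085,0,0))@IN for a in f])
R=rot(A,28); T=chest(-.102,0,.052); pre=T-R.as_matrix()[:,2]*.085
print(pre,T)
p,R,_=pose()
a,b=plan(pre+[0,.04,.02],rot(A,28),0); plan(pre,rot(A,28),0,p0=a,R0=b)
E
```

```text
[[0.69868564 0.03148301 0.021     ]
 [0.50301754 0.00497638 0.021     ]] [np.float64(-0.05453216870755723), np.float64(-0.050612673604482225)]
[[0.69849049 0.03218612 0.084     ]
 [0.49456802 0.01068971 0.084     ]] [np.float64(-0.05525300305402668), np.float64(-0.057256248472786674)]
[0.60154557 0.02267108 0.13905055] [ 0.60611648 -0.01697135  0.064     ]
rows 6
[0,0.68,-0.01,-0.19,0,-0.56,0,0,0.67,0,-0.23,0,-0.56,0,0,0.66,-0.01,-0.26,0,-0.56,0,0,0.65,0,-0.29,0,-0.56,0,0,0.63,-0.01,-0.32,0,-0.56,0,0,0.61,0,-0.36,0,-0.56,0]
rows 2
[0,0.43,0.07,0.61,0,-0.01,0,0,0.43,0.08,0.6,0,-0.01,0]
```

carry_out --moves '[0,0.7,0,-0.2,0,-0.55,0,0,0.65,0,-0.25,0,-0.55,0,0,0.65,0,-0.25,0,-0.55,0,0,0.65,0,-0.3,0,-0.55,0,0,0.65,0,-0.3,0,-0.55,0,0,0.6,0,-0.35,0,-0.65,0,0,0.45,0.1,0.6,0,0,0,0,0.4,0.05,0.6,0,0,0,0,0,0,0,0,0,0]'

```text
clock: 9.3
eef_pos: [0.5975, 0.0164, 0.1386]
tcp_rot: [3.138, -0.489, -1.462]
wrist_force: [-0.7, -0.7, -0.1]
width: 0.0002
```

```bash
python3 - <<'E'
from h import *
st()
R=rot(A,28); T=chest(-.102,0,.052); plan(T,R,0,vmax=.5)
c=grab('side','side4.png'); cv2.imwrite('pics/side4c.png',cv2.resize(cv2.imread('pics/side4.png')[90:290,100:310],None,fx=2.9,fy=2.9))
E
```

```text
t 9.3 p [0.5975 0.0164 0.1386] z [ 0.048 -0.468 -0.883] y [-0.994 -0.107  0.003] F [-0.7 -0.7 -0.1] q [ 0.6   0.37 -0.5   0.51 -1.01 -0.83] w 0.0002
rows 6
[0,-0.03,-0.03,0.45,0.01,0,-0.01,0,-0.02,-0.03,0.46,0.01,0,-0.01,0,-0.03,-0.02,0.45,0.01,0,-0.01,0,-0.03,-0.03,0.46,0.01,0,-0.01,0,-0.03,-0.03,0.45,0.01,0,-0.01,0,-0.02,-0.03,0.46,0.01,0,-0.01]
```

View pics/side4c.png

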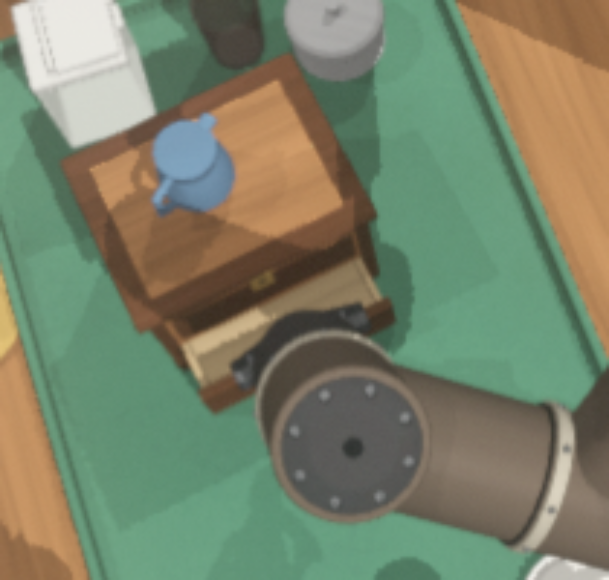

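Tips are hidden behind the wrist, but the numbers and the knuckle positions (240,370)–(355,315) agree with a place above the gap. Going in along the tool axis.

carry_out --moves '[0,-0.05,-0.05,0.4,0,0,0,0,-0.05,-0.05,0.4,0,0,0,0,-0.05,-0.05,0.4,0,0,0,0,0,0,0.4,0,0,0,0,0,0,0.3,0,0,0,0,0,0,0,0,0,0]'

```text
clock: 9.95
eef_pos: [0.6053, -0.0037, 0.0855]
tcp_rot: [3.138, -0.49, -1.459]
wrist_force: [1.4, 0.9, -0.4]
width: 0.0003
```

carry_out --moves '[0,0,0,0.3,0,0,0,0,0,0,0.3,0,0,0,0,0,0,0.2,0,0,0,0,0,0,0,0,0,0]'

```text
clock: 10.35
eef_pos: [0.6069, -0.0145, 0.0651]
tcp_rot: [3.14, -0.489, -1.46]
wrist_force: [-0.9, -0.9, -0.6]
width: 0.0004
```

```bash
python3 - <<'E'
from h import *
st();p,R,_=pose(); d=p-chest(0,0,0); print('chest x,y,z',d@IN,d@WY,d[2])
g=-IN*.0755; print('pull in tool units',R.inv().apply(g)/.03)
E
```

```text
t 10.35 p [ 0.6069 -0.0145  0.0651] z [ 0.05  -0.467 -0.883] y [-0.994 -0.11   0.002] F [-0.9 -0.9 -0.6] q [ 0.53  0.45 -0.6   0.62 -0.84 -0.91] w 0.0004
chest x,y,z -0.10432297740259491 0.0010906971415702818 0.05309950390654122
pull in tool units [-2.22147131  0.0120462  -1.18259512]
```

carry_out --moves '[0,-0.15,0,-0.08,0,0,0,0,-0.3,0,-0.16,0,0,0,0,-0.3,0,-0.16,0,0,0,0,-0.3,0,-0.16,0,0,0,0,-0.3,0,-0.16,0,0,0,0,-0.3,0,-0.16,0,0,0,0,-0.3,0,-0.16,0,0,0,0,0,0,0,0,0,0]'

```text
clock: 11.15
eef_pos: [0.6012, 0.0546, 0.0661]
tcp_rot: [-3.14, -0.487, -1.458]
wrist_force: [0.1, 0.6, -0.1]
width: -0.0001
```

carry_out --moves '[0,-0.15,0,-0.08,0,0,0,0,-0.1,0,-0.05,0,0,0,0,0,0,0,0,0,0]'

```text
clock: 11.45
eef_pos: [0.5993, 0.0587, 0.0664]
tcp_rot: [3.14, -0.492, -1.461]
wrist_force: [4.9, -9.9, 1.9]
width: -0.0
```

carry_out --moves '[0,0.25,0,0.13,0,0,0,0,0.05,0,0,0,0,0,0,0,0,-0.5,0,0,0,0,0,0,-0.8,0,0,0,0,0,0,-0.8,0,0,0,0,0,0,-0.8,0,0,0,0,0,0,-0.8,0,0,0,0,0,0,-0.8,0,0,0,0,-0.5,0,-0.8,0,0,0,0,-0.8,0,-0.8,0,0,0,0,-0.8,0,-0.8,0,0,0,0,-0.8,0,-0.8,0,0,0]'

```text
clock: 12.65
eef_pos: [0.5797, 0.2365, 0.2304]
tcp_rot: [-3.141, -0.487, -1.46]
wrist_force: [0.7, 0.4, 0.1]
width: -0.0
```

```bash
python3 - <<'E'
from h import *
st()
c=grab('side','side5.png'); cv2.imwrite('pics/side5c.png',cv2.resize(cv2.imread('pics/side5.png')[90:320,100:360],None,fx=2.6,fy=2.6))
c=grab('top','top5.png'); cv2.imwrite('pics/top5c.png',cv2.resize(cv2.imread('pics/top5.png')[70:240,120:390],None,fx=2.9,fy=2.9))
E
```

```text
t 12.65 p [0.5797 0.2365 0.2304] z [ 0.052 -0.465 -0.884] y [-0.994 -0.111 -0.   ] F [0.7 0.4 0.1] q [ 0.89  0.41 -0.14  0.34 -1.39 -0.91] w -0.0
```

View pics/side5c.png

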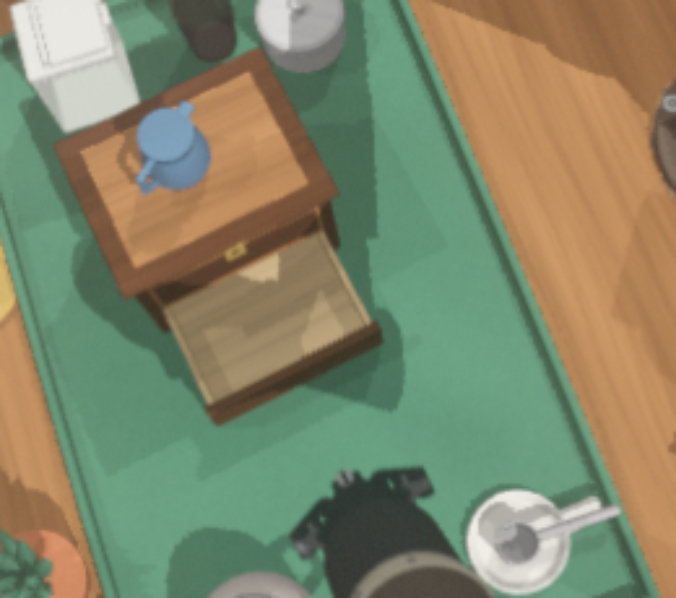

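View pics/top5c.png

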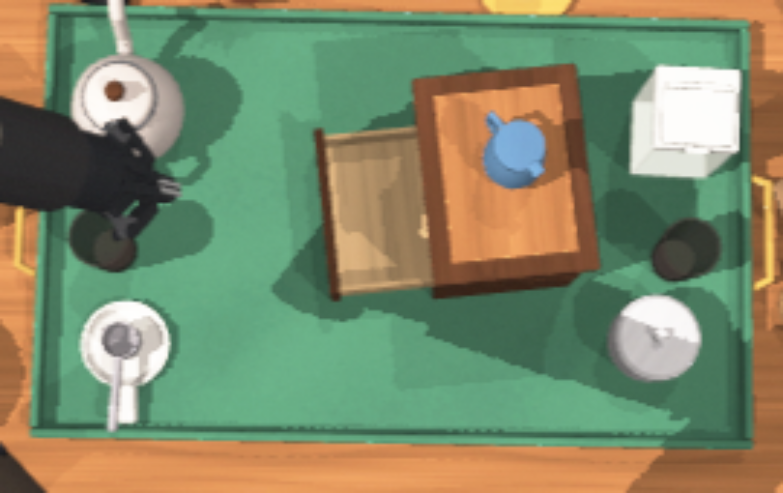

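```bash
python3 - <<'E'
import cv2
a=cv2.imread('pics/side5.png')[270:320,270:350]; b=cv2.imread('pics/top5.png')[165:225,140:190]
cv2.imwrite('pics/z1.png',cv2.resize(a,None,fx=9,fy=9,interpolation=cv2.INTER_CUBIC)); cv2.imwrite('pics/z2.png',cv2.resize(b,None,fx=9,fy=9,interpolation=cv2.INTER_CUBIC))
E
```

```text
(no output)
```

View pics/z1.png

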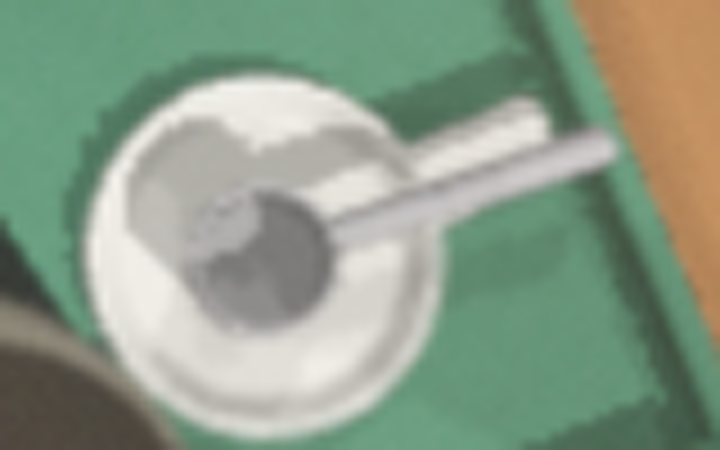

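View pics/z2.png

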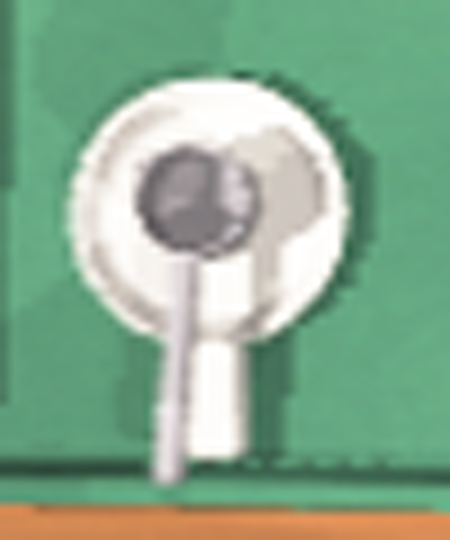

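```bash
python3 - <<'E'
from h import *
np.set_printoptions(precision=4,suppress=True)
f=lambda l,o:[[a/9-.44+o[0],b/9-.44+o[1]] for a,b in l]
h1=onz(load('side5'),f([(345,229),(475,188),(612,143)],(270,270)),.045);h2=onz(load('top5'),f([(187,265),(178,370),(167,482)],(140,165)),.045)
print(h1,h2)
for h in (h1,h2): d=h[0]-h[-1]; print(np.degrees(np.arctan2(d[1],d[0])))
print('cup',onz(load('side5'),f([(262,262)],(270,270)),.051),onz(load('top5'),f([(200,200)],(140,165)),.051))
print('tongue end mid top',onz(load('top5'),f([(216,455),(218,345)],(140,165)),.019))
E
```

```text
[[0.4141 0.3303 0.045 ]
 [0.3733 0.333  0.045 ]
 [0.3297 0.3355 0.045 ]] [[0.4129 0.3341 0.045 ]
 [0.3721 0.3361 0.045 ]
 [0.3288 0.3387 0.045 ]]
-3.535922614655749
-3.0928904513867748
cup [[0.4415 0.3307 0.051 ]] [[0.4377 0.3288 0.051 ]]
tongue end mid top [[0.3402 0.3254 0.019 ]
 [0.3835 0.3262 0.019 ]]
```

```bash
python3 - <<'E'
from h import *
p0,R0,_=pose()
a,b=plan([.52,.27,.26],rot(A),45,N=6)
plan([.3727,.3345,.16],rot(-.058),45,p0=a,R0=b,N=17)
E
```

```text
rows 6
[45,-0.11,0.31,-0.24,0,-0.93,0,45,-0.12,0.32,-0.23,0,-0.93,0,45,-0.15,0.31,-0.22,0,-0.93,0,45,-0.16,0.32,-0.21,0,-0.93,0,45,-0.18,0.31,-0.19,0,-0.93,0,45,-0.2,0.32,-0.18,0,-0.93,0]
rows 17
[45,-0.16,0.27,0.2,0,0,-0.94,45,-0.18,0.26,0.19,0,0,-0.94,45,-0.2,0.25,0.2,0,0,-0.94,45,-0.22,0.22,0.19,0,0,-0.94,45,-0.24,0.21,0.2,0,0,-0.94,45,-0.25,0.19,0.19,0,0,-0.94,45,-0.27,0.16,0.2,0,0,-0.94,45,-0.28,0.15,0.19,0,0,-0.94,45,-0.29,0.11,0.2,0,0,-0.94,45,-0.3,0.1,0.19,0,0,-0.94,45,-0.31,0.07,0.2,0,0,-0.94,45,-0.31,0.05,0.19,0,0,-0.94]
[45,-0.32,0.01,0.2,0,0,-0.94,45,-0.31,0,0.19,0,0,-0.94,45,-0.32,-0.03,0.2,0,0,-0.94,45,-0.31,-0.06,0.19,0,0,-0.94,45,-0.3,-0.09,0.2,0,0,-0.94]
```

carry_out --moves '[45,-0.1,0.3,-0.25,0,-0.95,0,45,-0.1,0.3,-0.25,0,-0.95,0,45,-0.15,0.3,-0.2,0,-0.95,0,45,-0.15,0.3,-0.2,0,-0.95,0,45,-0.2,0.3,-0.2,0,-0.95,0,45,-0.2,0.3,-0.2,0,-0.85,0,45,-0.15,0.3,0.2,0,0,-0.95,45,-0.2,0.25,0.2,0,0,-0.95,45,-0.2,0.25,0.2,0,0,-0.95,45,-0.2,0.2,0.2,0,0,-0.95,45,-0.25,0.2,0.2,0,0,-0.95,45,-0.25,0.2,0.2,0,0,-0.95]'

```text
clock: 13.95
eef_pos: [0.4697, 0.2886, 0.224]
tcp_rot: [-3.141, 0.001, -0.96]
wrist_force: [0.5, 0.1, 0.0]
width: 0.0451
```

carry_out --moves '[45,-0.25,0.15,0.2,0,0,-0.95,45,-0.3,0.15,0.2,0,0,-0.95,45,-0.3,0.1,0.2,0,0,-0.95,45,-0.3,0.1,0.2,0,0,-0.95,45,-0.3,0.05,0.2,0,0,-0.95,45,-0.3,0.05,0.2,0,0,-0.95,45,-0.3,0,0.2,0,0,-0.95,45,-0.3,0,0.2,0,0,-0.95,45,-0.3,-0.05,0.2,0,0,-0.95,45,-0.3,-0.05,0.2,0,0,-0.95,45,0,0,0,0,0,0]'

```text
clock: 15.05
eef_pos: [0.3851, 0.3263, 0.1637]
tcp_rot: [3.141, 0.001, -0.132]
wrist_force: [0.0, 0.2, 0.2]
width: 0.0452
```

```bash
python3 - <<'E'
from h import *
st(); plan([.3727,.3345,.085],rot(-.058),45)
E
```

```text
t 15.05 p [0.3851 0.3263 0.1637] z [-0.001 -0.001 -1.   ] y [-0.132 -0.991  0.001] F [0.  0.2 0.2] q [ 1.09  0.14 -0.45 -0.   -0.98  0.35] w 0.0452
rows 4
[45,-0.11,-0.05,0.66,0,0,-0.21,45,-0.11,-0.06,0.65,0,0,-0.21,45,-0.11,-0.06,0.66,0,0,-0.21,45,-0.11,-0.06,0.65,0,0,-0.21]
```

carry_out --moves '[45,-0.1,-0.05,0.6,0,0,-0.2,45,-0.1,-0.05,0.6,0,0,-0.2,45,-0.1,-0.05,0.6,0,0,-0.2,45,-0.15,-0.1,0.6,0,0,-0.25,45,0,0,0,0,0,0]'

```text
clock: 15.55
eef_pos: [0.3727, 0.3344, 0.0907]
tcp_rot: [3.139, 0.002, -0.062]
wrist_force: [0.4, -0.6, 1.0]
width: 0.0449
```

```bash
python3 - <<'E'
from h import *
st(); plan([.3727,.3345,.030],rot(-.058),45)
c=grab('side','side6.png'); cv2.imwrite('pics/side6c.png',cv2.resize(cv2.imread('pics/side6.png')[230:350,240:380],None,fx=5,fy=5))
c=grab('top','top6.png'); cv2.imwrite('pics/top6c.png',cv2.resize(cv2.imread('pics/top6.png')[150:240,120:220],None,fx=6,fy=6))
E
```

```text
t 15.55 p [0.3727 0.3344 0.0907] z [-0.002 -0.003 -1.   ] y [-0.062 -0.998  0.003] F [ 0.4 -0.6  1. ] q [ 1.12  0.22 -0.55 -0.   -0.81  0.39] w 0.0449
rows 3
[45,0,0,0.67,0.01,0.01,-0.01,45,0,-0.01,0.68,0.01,0.01,-0.01,45,0,0,0.67,0.01,0.01,-0.01]
```

View pics/side6c.png

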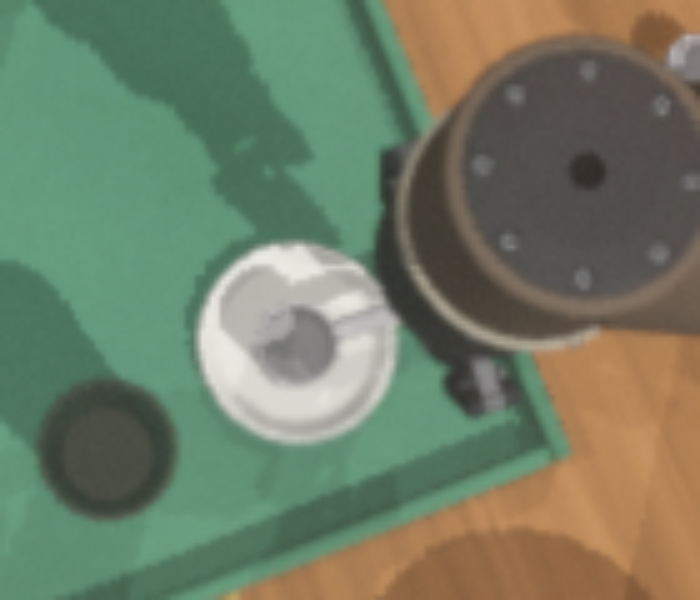

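View pics/top6c.png

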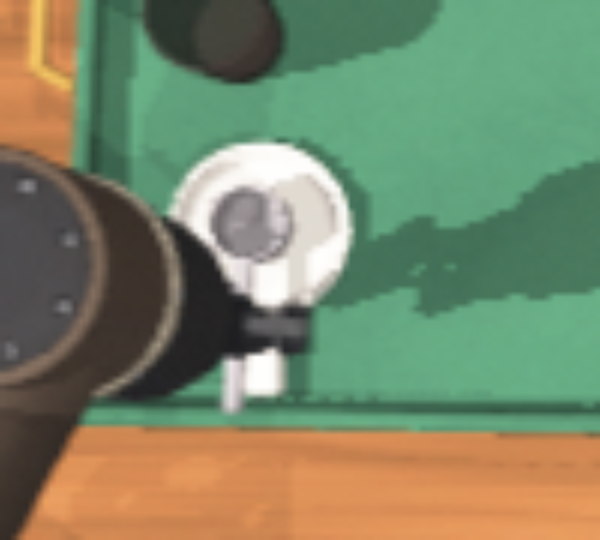

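carry_out --moves '[45,0,0,0.5,0,0,0,45,0,0,0.5,0,0,0,45,0,0,0.5,0,0,0,45,0,0,0.4,0,0,0,45,0,0,0.1,0,0,0,45,0,0,0,0,0,0]'

```text
clock: 16.25
eef_pos: [0.3738, 0.3359, 0.033]
tcp_rot: [-3.141, 0.0, -0.06]
wrist_force: [0.5, -0.8, 0.4]
width: 0.0446
```

carry_out --moves '[25,0,0,0,0,0,0,18,0,0,0,0,0,0,14,0,0,0,0,0,0,8,0,0,0,0,0,0,4,0,0,0,0,0,0,2,0,0,0,0,0,0,2,0,0,0,0,0,0]' --force 50

```text
clock: 16.95
eef_pos: [0.3733, 0.3358, 0.0325]
tcp_rot: [-3.141, 0.0, -0.059]
wrist_force: [-2.3, 0.3, 4.3]
width: 0.0099
```

carry_out --moves '[2,0,0,0,0,0,0,2,0,0,-0.1,0,0,0,2,0,0,-0.1,0,0,0,2,0,0,-0.2,0,0,0,2,0,0,0,0,0,0]'

```text
clock: 17.45
eef_pos: [0.3736, 0.336, 0.0451]
tcp_rot: [-3.141, -0.0, -0.06]
wrist_force: [0.3, -0.5, -1.0]
width: 0.01
```

```bash
python3 - <<'E'
from h import *
st()
c=grab('side','side7.png'); cv2.imwrite('pics/side7c.png',cv2.resize(cv2.imread('pics/side7.png')[230:350,240:380],None,fx=5,fy=5))
E
```

```text
t 17.45 p [0.3736 0.336  0.0451] z [ 0.     0.001 -1.   ] y [-0.06  -0.998 -0.001] F [ 0.3 -0.5 -1. ] q [ 1.12  0.29 -0.6  -0.   -0.69  0.39] w 0.01
```

View pics/side7c.png

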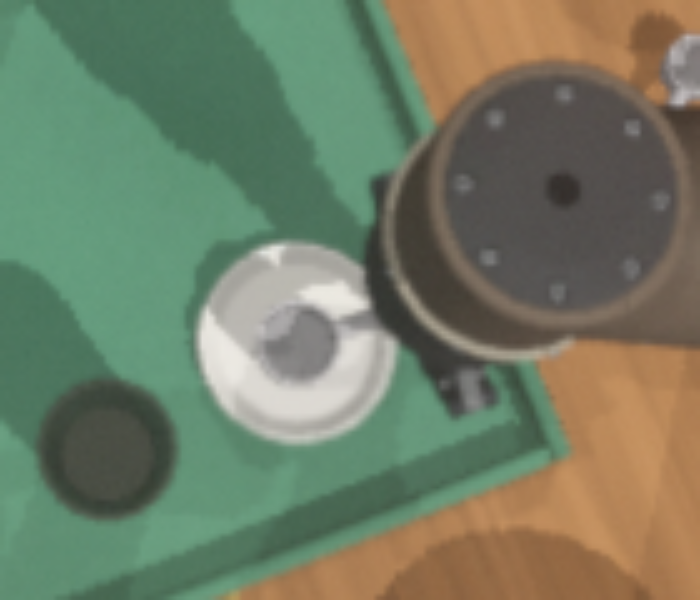

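carry_out --moves '[2,0,0,-0.3,0,0,0,2,0,0,-0.4,0,0,0,2,0,0,-0.5,0,0,0,2,0,0,-0.5,0,0,0,2,0,0,-0.6,0,0,0,2,0,0,-0.6,0,0,0,2,0,0,-0.6,0,0,0,2,0,0,-0.5,0,0,0,2,0,0,-0.3,0,0,0,2,0,0,0,0,0,0]'

```text
clock: 18.5
eef_pos: [0.3738, 0.3363, 0.1751]
tcp_rot: [-3.139, -0.001, -0.059]
wrist_force: [-0.4, -0.4, -2.5]
width: 0.01
```

```bash
python3 - <<'E'
from h import *
st()
c=grab('side','side8.png'); cv2.imwrite('pics/side8c.png',cv2.resize(cv2.imread('pics/side8.png')[230:350,240:380],None,fx=5,fy=5))
c=grab('top','top8.png'); cv2.imwrite('pics/top8c.png',cv2.resize(cv2.imread('pics/top8.png')[150:240,120:220],None,fx=6,fy=6))
E
```

```text
t 18.5 p [0.3738 0.3363 0.1751] z [ 0.001  0.003 -1.   ] y [-0.059 -0.998 -0.003] F [-0.4 -0.4 -2.5] q [ 1.12  0.12 -0.44 -0.   -1.    0.39] w 0.01
```

View pics/side8c.png

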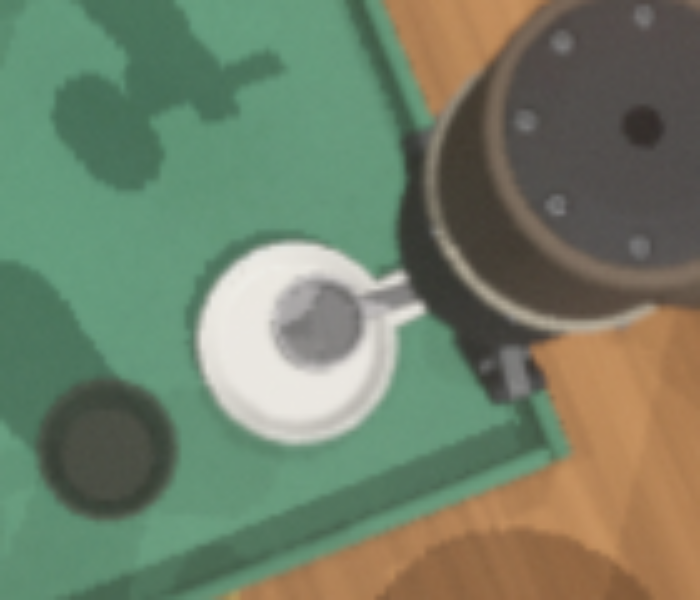

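View pics/top8c.png

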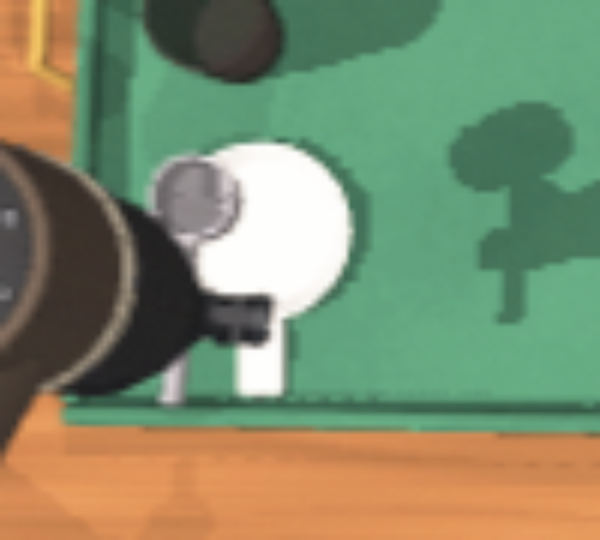

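```bash
python3 - <<'E'
from h import *
np.set_printoptions(precision=4,suppress=True)
s,t=load('side8'),load('top8')
o1,d1=ray(s,[[303.2,294.0]]);o2,d2=ray(t,[[152.1,182.4]]); d1=d1[0]/np.linalg.norm(d1[0]);d2=d2[0]/np.linalg.norm(d2[0])
k=np.linalg.lstsq(np.c_[d1,-d2],o2-o1,rcond=None)[0]; print(o1+k[0]*d1,o2+k[1]*d2)
for z in (.18,.19,.20): print(z,onz(t,[[148.3,216.6],[152.1,182.4]],z))
E
```

```text
[0.4407 0.3304 0.1856] [0.4384 0.3322 0.1858]
0.18 [[0.33   0.3412 0.18  ]
 [0.439  0.3335 0.18  ]]
0.19 [[0.3298 0.3389 0.19  ]
 [0.4379 0.3312 0.19  ]]
0.2 [[0.3295 0.3366 0.2   ]
 [0.4369 0.329  0.2   ]]
```

```bash
python3 - <<'E'
from h import *
T=chest(-.150,-.0215,.10); T[2]=.175; print(T)
plan(T,rot(A+np.pi/2),2,vmax=.65)
t=load('top5'); f=onz(t,[[120+318/2.9,70+131/2.9],[120+333/2.9,70+299/2.9]],.084); print(f,[(a-chest(-.085,0,0))@IN for a in f],[(a-chest(-.085,0,0))@WY for a in f])
E
```

```text
[0.57925986 0.02825002 0.175     ]
rows 19
[2,0.39,0.52,0,0,0,-0.11,2,0.39,0.52,-0.01,0,0,-0.11,2,0.38,0.52,0,0,0,-0.11,2,0.38,0.53,0,0,0,-0.11,2,0.38,0.53,-0.01,0,0,-0.11,2,0.36,0.53,0,0,0,-0.11,2,0.37,0.54,0,0,0,-0.11,2,0.35,0.54,-0.01,0,0,-0.11,2,0.36,0.55,0,0,0,-0.11,2,0.34,0.55,0,0,0,-0.11,2,0.35,0.55,-0.01,0,0,-0.11,2,0.33,0.55,0,0,0,-0.11]
[2,0.33,0.56,0,0,0,-0.11,2,0.33,0.56,-0.01,0,0,-0.11,2,0.32,0.57,0,0,0,-0.11,2,0.31,0.56,0,0,0,-0.11,2,0.31,0.57,-0.01,0,0,-0.11,2,0.31,0.58,0,0,0,-0.11,2,0.3,0.57,0,0,0,-0.11]
[[0.68854536 0.09664798 0.084     ]
 [0.4862163  0.0743984  0.084     ]] [np.float64(-0.12042974254455743), np.float64(-0.1215022577312138)] [np.float64(0.09490080401012481), np.float64(-0.10864511536996416)]
```

carry_out --moves '[2,0.2,0.25,0,0,0,0,2,0.4,0.5,0,0,0,-0.1,2,0.4,0.5,0,0,0,-0.1,2,0.4,0.5,0,0,0,-0.1,2,0.4,0.5,0,0,0,-0.1,2,0.4,0.5,0,0,0,-0.1,2,0.4,0.5,0,0,0,-0.1,2,0.4,0.5,0,0,0,-0.1,2,0.4,0.5,0,0,0,-0.1,2,0.4,0.5,0,0,0,-0.1,2,0.3,0.6,0,0,0,-0.2,2,0.3,0.6,0,0,0,-0.2]'

```text
clock: 19.8
eef_pos: [0.5025, 0.1532, 0.1723]
tcp_rot: [3.14, 0.002, 0.054]
wrist_force: [0.8, 0.3, -0.9]
width: 0.0104
```

carry_out --moves '[2,0.3,0.6,0,0,0,-0.15,2,0.3,0.6,0,0,0,-0.15,2,0.3,0.6,0,0,0,-0.15,2,0.3,0.6,0,0,0,-0.15,2,0.3,0.5,0,0,0,-0.1,2,0.2,0.4,0,0,0,-0.1,2,0.1,0.2,0,0,0,0,2,0,0,0,0,0,0]'

```text
clock: 20.6
eef_pos: [0.5651, 0.0538, 0.1724]
tcp_rot: [3.141, 0.002, 0.122]
wrist_force: [-1.0, -0.2, -1.0]
width: 0.0098
```

```bash
python3 - <<'E'
from h import *
T=chest(-.150,-.0215,.10); T[2]=.09
st(); plan(T,rot(A+np.pi/2),2,vmax=.65)
c=grab('side','side9.png'); cv2.imwrite('pics/side9c.png',cv2.resize(cv2.imread('pics/side9.png')[90:290,100:310],None,fx=2.9,fy=2.9))
c=grab('top','top9.png'); cv2.imwrite('pics/top9c.png',cv2.resize(cv2.imread('pics/top9.png')[70:210,200:360],None,fx=4,fy=4))
E
```

```text
t 20.6 p [0.5651 0.0538 0.1724] z [-0.002 -0.001 -1.   ] y [ 0.122 -0.993  0.   ] F [-1.  -0.2 -1. ] q [ 0.44  0.23 -0.31 -0.   -1.03  1.25] w 0.0098
rows 5
[2,0.07,0.18,0.55,0,0,0.02,2,0.08,0.18,0.55,0,0,0.02,2,0.07,0.18,0.55,0,0,0.02,2,0.08,0.18,0.55,0,0,0.02,2,0.07,0.18,0.55,0,0,0.02]
```

View pics/side9c.png

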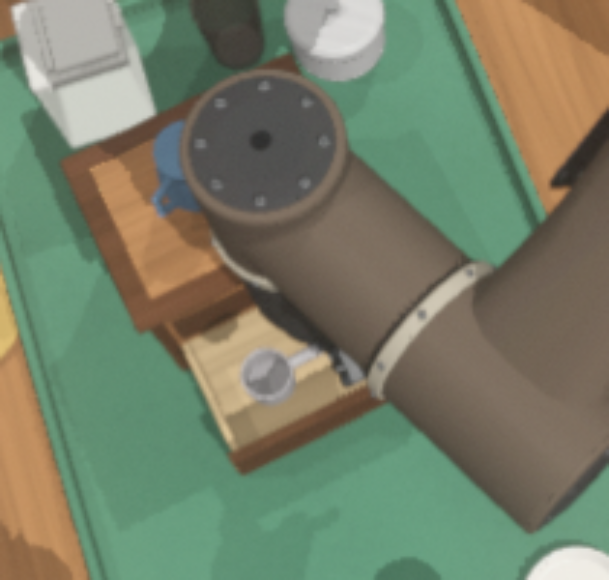

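View pics/top9c.png

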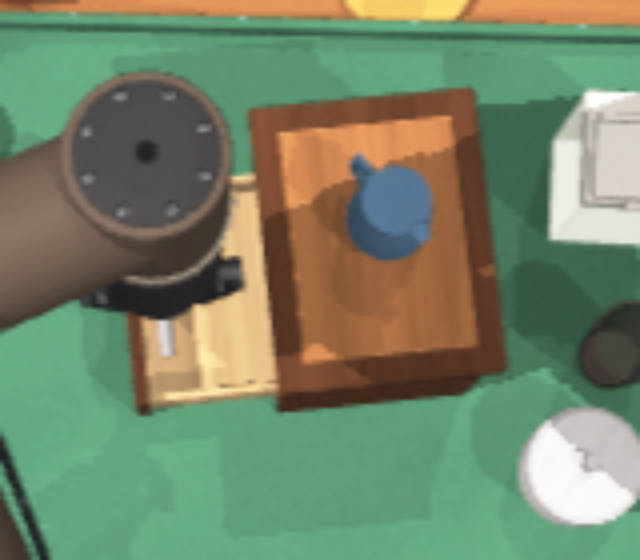

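```bash
python3 - <<'E'
from h import *
T=chest(-.157,-.0215,.10); T[2]=.07
plan(T,rot(A+np.pi/2),2,vmax=.6)
E
```

```text
rows 6
[2,0.06,0.12,0.57,0,0,0.02,2,0.06,0.11,0.57,0,0,0.02,2,0.07,0.12,0.57,0,0,0.02,2,0.06,0.12,0.57,0,0,0.02,2,0.06,0.11,0.57,0,0,0.02,2,0.07,0.12,0.58,0,0,0.02]
```

carry_out --moves '[2,0.15,0.25,0.1,0,0,0.1,2,0.15,0.25,0.2,0,0,0,2,0.1,0.2,0.4,0,0,0,2,0,0,0.6,0,0,0,2,0,0,0.6,0,0,0,2,0,0,0.5,0,0,0,2,0,0,0.5,0,0,0,2,0,0,0.3,0,0,0,2,0,0,0,0,0,0]'

```text
clock: 21.6
eef_pos: [0.5785, 0.0347, 0.0753]
tcp_rot: [3.141, 0.004, 0.115]
wrist_force: [-1.3, -0.0, -0.8]
width: 0.0103
```

```bash
python3 - <<'E'
from h import *
st(); p,R,_=pose(); d=p-chest(0,0,0); print('chest',d@IN,d@WY,d[2])
c=grab('side','side10.png'); cv2.imwrite('pics/side10c.png',cv2.resize(cv2.imread('pics/side10.png')[90:290,100:310],None,fx=2.9,fy=2.9))
c=grab('top','top10.png'); cv2.imwrite('pics/top10c.png',cv2.resize(cv2.imread('pics/top10.png')[70:210,200:360],None,fx=4,fy=4))
E
```

```text
t 21.6 p [0.5785 0.0347 0.0753] z [-0.004 -0.001 -1.   ] y [ 0.114 -0.993  0.001] F [-1.3 -0.  -0.8] q [ 0.4   0.35 -0.39 -0.   -0.83  1.29] w 0.0103
chest -0.15652364187860365 -0.021469920201918985 0.0632775331571118
```

View pics/side10c.png

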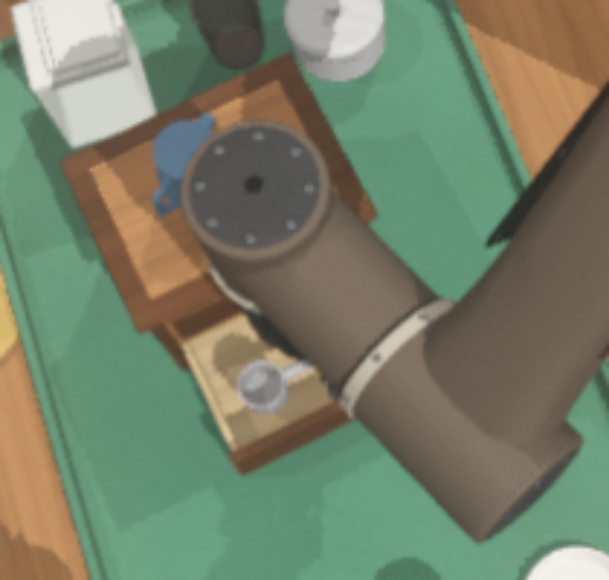

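View pics/top10c.png

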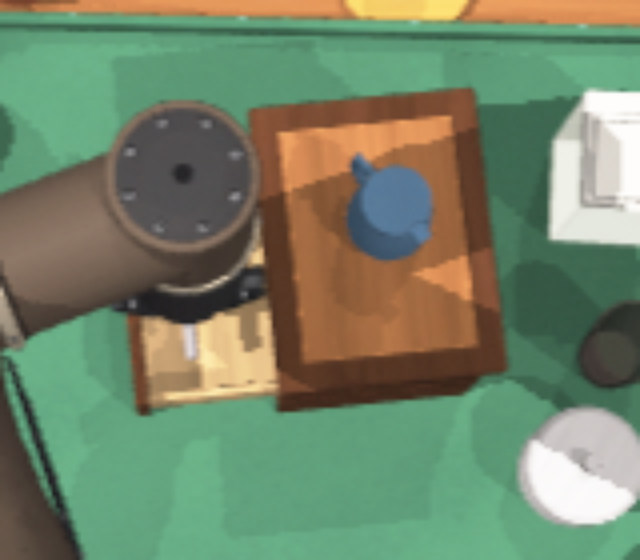

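carry_out --moves '[2,0,0,0.2,0,0,0,2,0,0,0.2,0,0,0,2,0,0,0.15,0,0,0,2,0,0,0.1,0,0,0,2,0,0,0,0,0,0]'

```text
clock: 22.2
eef_pos: [0.5793, 0.0353, 0.0573]
tcp_rot: [3.141, 0.001, 0.115]
wrist_force: [0.3, 0.1, -0.8]
width: 0.0099
```

carry_out --moves '[2,0,0,0.1,0,0,0,2,0,0,0.05,0,0,0,2,0,0,0,0,0,0]'

```text
clock: 22.5
eef_pos: [0.5795, 0.0353, 0.0531]
tcp_rot: [3.142, 0.001, 0.115]
wrist_force: [-0.1, -0.4, -0.2]
width: 0.0102
```

carry_out --moves '[2,0,0,0.05,0,0,0,2,0,0,0.05,0,0,0,2,0,0,0,0,0,0]'

```text
clock: 22.8
eef_pos: [0.5795, 0.0353, 0.0501]
tcp_rot: [3.142, 0.001, 0.115]
wrist_force: [-0.3, -0.7, -2.1]
width: 0.0098
```

carry_out --moves '[2,0,0,0.05,0,0,0,2,0,0,0,0,0,0]'

```text
clock: 23.0
eef_pos: [0.5795, 0.0353, 0.0486]
tcp_rot: [3.142, 0.001, 0.115]
wrist_force: [-0.1, -0.1, -1.9]
width: 0.0098
```

carry_out --moves '[2,0,0,0.03,0,0,0,2,0,0,0,0,0,0]'

```text
clock: 23.2
eef_pos: [0.5796, 0.0354, 0.0478]
tcp_rot: [-3.142, 0.0, 0.115]
wrist_force: [-1.1, 0.9, -0.7]
width: 0.0102
```

carry_out --moves '[2,0,0,0.03,0,0,0,2,0,0,0,0,0,0]'

```text
clock: 23.4
eef_pos: [0.5796, 0.0354, 0.0471]
tcp_rot: [-3.142, 0.0, 0.115]
wrist_force: [-0.9, -0.3, 1.1]
width: 0.01
```

carry_out --moves '[2,0,0,0.03,0,0,0,2,0,0,0,0,0,0]'

```text
clock: 23.6
eef_pos: [0.5794, 0.0353, 0.0463]
tcp_rot: [3.141, 0.001, 0.115]
wrist_force: [-2.8, -0.4, 5.5]
width: 0.01
```

carry_out --moves '[2,0,0,-0.02,0,0,0,11,0,0,0,0,0,0,13,0,0,0,0,0,0,16,0,0,0,0,0,0,22,0,0,0,0,0,0,30,0,0,0,0,0,0,30,0,0,0,0,0,0]'

```text
clock: 24.3
eef_pos: [0.5797, 0.0354, 0.0466]
tcp_rot: [-3.142, 0.0, 0.115]
wrist_force: [-0.1, 0.4, 0.1]
width: 0.0302
```

carry_out --moves '[30,0,0,-0.1,0,0,0,30,0,0,-0.2,0,0,0,30,0,0,-0.4,0,0,0,30,0,0,-0.7,0,0,0,30,0,0,-0.8,0,0,0,30,0,0,-0.8,0,0,0,30,0,0,-0.8,0,0,0,30,0,0,-0.8,0,0,0,30,0,-0.8,-0.5,0,0,0,30,0,-0.8,0,0,0,0,30,0,-0.8,0,0,0,0,30,0,-0.8,0,0,0,0]'

```text
clock: 25.5
eef_pos: [0.5686, 0.1316, 0.2013]
tcp_rot: [-3.141, -0.001, 0.115]
wrist_force: [-0.3, 0.1, -0.1]
width: 0.0299
```

carry_out --moves '[0,0,-0.8,0,0,0,0.9,0,0.2,-0.8,0,0,0,0.9,0,0.2,-0.8,0,0,0,0.9,0,0.2,-0.8,0,0,0,0.9,0,0,0,0,0,0,0.9]'

```text
clock: 26.0
eef_pos: [0.5877, 0.2281, 0.2006]
tcp_rot: [-3.141, -0.001, -0.279]
wrist_force: [-1.4, -0.2, 0.4]
width: 0.0002
```

```bash
python3 - <<'E'
from h import *
st(); 
c=grab('side','side11.png'); cv2.imwrite('pics/side11c.png',cv2.resize(cv2.imread('pics/side11.png')[90:290,100:310],None,fx=2.9,fy=2.9))
c=grab('top','top11.png'); cv2.imwrite('pics/top11c.png',cv2.resize(cv2.imread('pics/top11.png')[70:210,200:360],None,fx=4,fy=4))
E
```

```text
t 26.0 p [0.5877 0.2281 0.2006] z [ 0.001  0.001 -1.   ] y [-0.275 -0.961 -0.001] F [-1.4 -0.2  0.4] q [ 0.68  0.31 -0.14  0.   -1.13  0.61] w 0.0002
```

View pics/side11c.png

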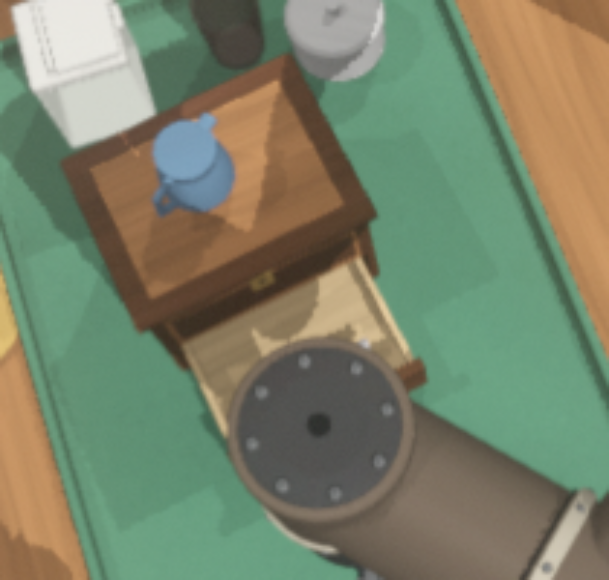

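View pics/top11c.png

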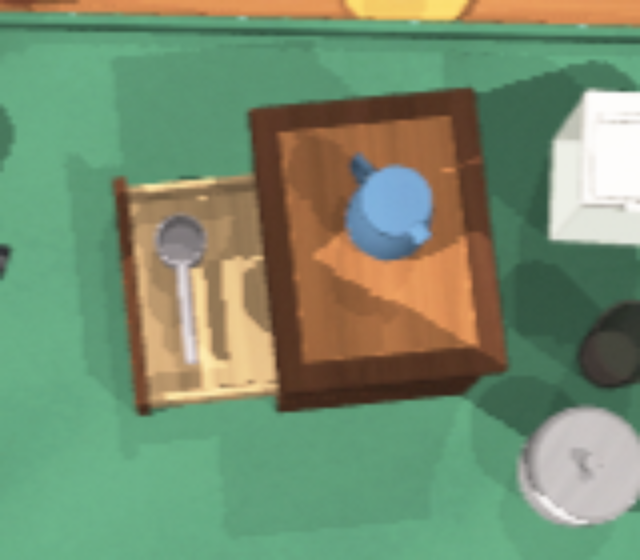

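```bash
python3 - <<'E'
from h import *
p0,R0,_=pose()
a,b=plan([.59,.17,.24],rot(A),0)
c,d=plan([.591,.125,.13],rot(A,45),0,p0=a,R0=b)
plan([.591,.125,.045],rot(A,45),0,p0=c,R0=d,vmax=.6)
E
```

```text
rows 14
[0,0.04,0.13,-0.09,0,0,0.96,0,0.06,0.12,-0.1,0,0,0.96,0,0.06,0.12,-0.09,0,0,0.96,0,0.08,0.11,-0.1,0,0,0.96,0,0.08,0.1,-0.09,0,0,0.96,0,0.09,0.1,-0.1,0,0,0.96,0,0.1,0.09,-0.09,0,0,0.96,0,0.11,0.08,-0.09,0,0,0.96,0,0.11,0.08,-0.1,0,0,0.96,0,0.12,0.06,-0.09,0,0,0.96,0,0.12,0.05,-0.1,0,0,0.96,0,0.13,0.04,-0.09,0,0,0.96]
[0,0.13,0.03,-0.1,0,0,0.96,0,0.13,0.02,-0.09,0,0,0.96]
rows 10
[0,0.15,0.01,0.37,0,0.9,0.01,0,0.12,0.02,0.37,0,0.9,0.01,0,0.09,0.01,0.39,0,0.9,0.01,0,0.06,0.02,0.39,0,0.9,0.01,0,0.03,0.01,0.4,0,0.9,0.01,0,0,0.02,0.39,0,0.9,0.01,0,-0.04,0.01,0.4,0,0.9,0.01,0,-0.06,0.02,0.39,0,0.9,0.01,0,-0.09,0.01,0.38,0,0.9,0.01,0,-0.13,0.02,0.38,0,0.9,0.01]
rows 5
[0,-0.4,0,0.4,0,0,-0.01,0,-0.4,0,0.4,0,0,-0.01,0,-0.4,0,0.4,0,0,-0.01,0,-0.4,0,0.4,0,0,-0.01,0,-0.4,0,0.4,0,0,-0.01]
```

carry_out --moves '[0,0.05,0.15,-0.1,0,0,0.95,0,0.05,0.1,-0.1,0,0,0.95,0,0.05,0.1,-0.1,0,0,0.95,0,0.1,0.1,-0.1,0,0,0.95,0,0.1,0.1,-0.1,0,0,0.95,0,0.1,0.1,-0.1,0,0,0.95,0,0.1,0.1,-0.1,0,0,0.95,0,0.1,0.1,-0.1,0,0,0.95,0,0.1,0.1,-0.1,0,0,0.95,0,0.1,0.05,-0.1,0,0,0.95,0,0.1,0.05,-0.1,0,0,0.95,0,0.1,0.05,-0.1,0,0,0.95]'

```text
clock: 27.3
eef_pos: [0.5886, 0.1781, 0.2368]
tcp_rot: [-3.141, 0.0, -1.274]
wrist_force: [-0.9, -0.6, -0.3]
width: -0.0001
```

carry_out --moves '[0,0.1,0,0,0,0,0.95,0,0.1,0,0,0,0,0.95,0,0.1,0,0.4,0,0.9,0,0,0.1,0,0.4,0,0.9,0,0,0.1,0,0.4,0,0.9,0,0,0.05,0,0.4,0,0.9,0,0,0,0,0.4,0,0.9,0,0,0,0,0.4,0,0.9,0,0,0,0,0.4,0,0.9,0,0,-0.1,0,0.4,0,0.9,0,0,-0.1,0,0.4,0,0.9,0,0,-0.1,0,0.4,0,0.9,0]'

```text
clock: 28.5
eef_pos: [0.5964, 0.1297, 0.1225]
tcp_rot: [3.141, -0.788, -1.436]
wrist_force: [0.6, 0.7, -0.6]
width: 0.0
```

```bash
python3 - <<'E'
from h import *
st();plan([.591,.125,.045],rot(A,45),0,vmax=.6)
E
```

```text
t 28.5 p [0.5964 0.1297 0.1225] z [ 0.095 -0.702 -0.705] y [-0.991 -0.134  0.   ] F [ 0.6  0.7 -0.6] q [ 0.84  0.56 -0.43  0.61 -1.24 -1.11] w 0.0
rows 5
[0,-0.35,0.04,0.38,-0.03,-0.01,0.03,0,-0.35,0.04,0.39,-0.03,-0.01,0.03,0,-0.34,0.04,0.38,-0.03,-0.01,0.03,0,-0.35,0.04,0.39,-0.03,-0.01,0.03,0,-0.34,0.04,0.38,-0.03,-0.01,0.03]
```

carry_out --moves '[0,-0.35,0.05,0.4,0,0,0,0,-0.35,0.05,0.4,0,0,0,0,-0.35,0.05,0.4,0,0,0,0,-0.35,0.05,0.4,-0.05,0,0.1,0,-0.35,0,0.35,-0.1,0,0.1,0,0,0,0,0,0,0]'

```text
clock: 29.1
eef_pos: [0.5903, 0.1241, 0.0415]
tcp_rot: [-3.14, -0.786, -1.462]
wrist_force: [1.0, -0.4, -0.5]
width: -0.0001
```

```bash
python3 - <<'E'
from h import *
st();p,R,_=pose(); d=p-chest(0,0,0); print('chest',d@IN,d@WY,d[2]); print('10mm in:',R.inv().apply(IN*.01)/.03)
c=grab('side','side12.png'); cv2.imwrite('pics/side12c.png',cv2.resize(cv2.imread('pics/side12.png')[90:290,100:310],None,fx=2.9,fy=2.9))
E
```

```text
t 29.1 p [0.5903 0.1241 0.0415] z [ 0.078 -0.703 -0.706] y [-0.994 -0.109 -0.001] F [ 1.  -0.4 -0.5] q [ 0.83  0.65 -0.48  0.63 -1.11 -1.21] w -0.0001
chest -0.24396462318111653 0.0004510198893788135 0.029470570654116308
10mm in: [ 0.23547967 -0.00179747  0.23591779]
```

View pics/side12c.png

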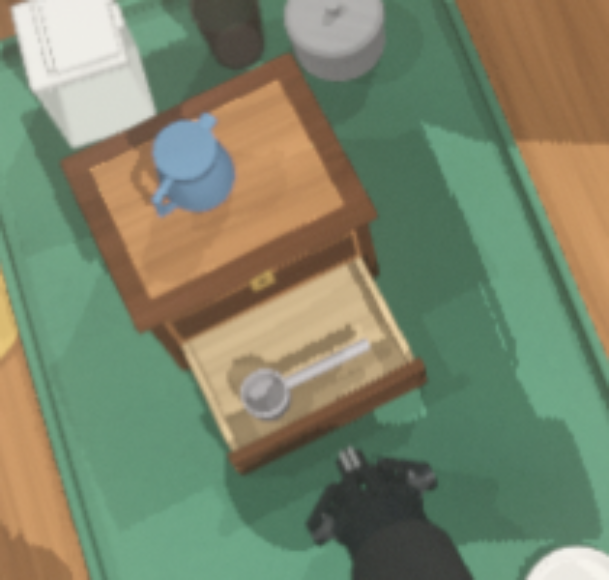

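carry_out --moves '[0,0.2,0,0.2,0,0,0,0,0.2,0,0.2,0,0,0,0,0.1,0,0.1,0,0,0,0,0.1,0,0.1,0,0,0,0,0.1,0,0.1,0,0,0,0,0.1,0,0.1,0,0,0,0,0.15,0,0.15,0,0,0,0,0.15,0,0.15,0,0,0,0,0.15,0,0.15,0,0,0,0,0.15,0,0.15,0,0,0,0,0.15,0,0.15,0,0,0,0,0.15,0,0.15,0,0,0]'

```text
clock: 30.35
eef_pos: [0.5989, 0.0529, 0.0432]
tcp_rot: [-3.137, -0.785, -1.463]
wrist_force: [0.7, 3.1, 1.2]
width: -0.0002
```

```bash
python3 - <<'E'
from h import *
st();p,R,_=pose(); d=p-chest(0,0,0); print('chest',d@IN,d@WY,d[2]); print('10mm in:',R.inv().apply(IN*.01)/.03)
print((np.array([.6108,-.0372,.0478])-chest(0,0,0))@IN)
c=grab('side','side13.png'); cv2.imwrite('pics/side13c.png',cv2.resize(cv2.imread('pics/side13.png')[90:290,100:310],None,fx=2.9,fy=2.9))
E
```

```text
t 30.35 p [0.5989 0.0529 0.0432] z [ 0.08  -0.702 -0.707] y [-0.994 -0.111 -0.003] F [0.7 3.1 1.2] q [ 0.73  0.61 -0.59  0.74 -1.04 -1.22] w -0.0002
chest -0.17219012350870716 0.000834254697470476 0.031178218748741337
10mm in: [ 0.23578495 -0.00125761  0.23561619]
-0.08136802121763433
```

View pics/side13c.png

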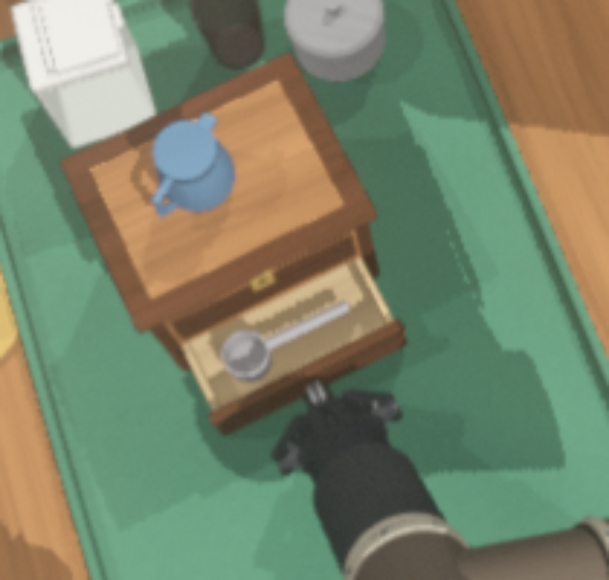

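carry_out --moves '[0,0.1,0,0.1,0,0,0,0,0.15,0,0.15,0,0,0,0,0.15,0,0.15,0,0,0,0,0.15,0,0.15,0,0,0,0,0.15,0,0.15,0,0,0,0,0.15,0,0.15,0,0,0,0,0.15,0,0.15,0,0,0,0,0.15,0,0.15,0,0,0,0,0.15,0,0.15,0,0,0,0,0.15,0,0.15,0,0,0,0,0.15,0,0.15,0,0,0]'

```text
clock: 31.5
eef_pos: [0.6065, -0.014, 0.0431]
tcp_rot: [-3.137, -0.784, -1.462]
wrist_force: [-2.8, 7.0, 1.6]
width: -0.0002
```

carry_out --moves '[0,0.1,0,0.1,0,0,0,0,0.1,0,0.1,0,0,0,0,0.05,0,0.05,0,0,0,0,0,0,0,0,0,0]'

```text
clock: 31.9
eef_pos: [0.6077, -0.0246, 0.0431]
tcp_rot: [-3.137, -0.784, -1.463]
wrist_force: [0.1, 4.0, -0.5]
width: -0.0001
```

```bash
python3 - <<'E'
from h import *
st();p,R,_=pose(); d=p-chest(0,0,0); print('chest',d@IN,d@WY,d[2]); print('10mm in:',R.inv().apply(IN*.01)/.03)
E
```

```text
t 31.9 p [ 0.6077 -0.0246  0.0431] z [ 0.081 -0.702 -0.708] y [-0.994 -0.111 -0.003] F [ 0.1  4.  -0.5] q [ 0.59  0.58 -0.68  0.87 -0.96 -1.23] w -0.0001
chest -0.09420059772572856 0.0007119490906391701 0.031110801050234112
10mm in: [ 0.23595681 -0.00110803  0.23544483]
```

12.8 mm more to the stop.

carry_out --moves '[0,0.05,0,0.05,0,0,0,0,0.05,0,0.05,0,0,0,0,0.05,0,0.05,0,0,0,0,0.05,0,0.05,0,0,0,0,0,0,0,0,0,0]'

```text
clock: 32.4
eef_pos: [0.6087, -0.0328, 0.0431]
tcp_rot: [-3.137, -0.784, -1.462]
wrist_force: [-0.5, 5.6, -0.8]
width: 0.0003
```

carry_out --moves '[0,0.05,0,0.05,0,0,0,0,0.05,0,0.05,0,0,0,0,0,0,0,0,0,0]'

```text
clock: 32.7
eef_pos: [0.6092, -0.0369, 0.0431]
tcp_rot: [-3.137, -0.784, -1.462]
wrist_force: [-1.3, 6.1, -1.0]
width: -0.0
```

carry_out --moves '[0,0.04,0,0.04,0,0,0,0,0.03,0,0.03,0,0,0,0,0,0,0,0,0,0]'

```text
clock: 33.0
eef_pos: [0.6096, -0.0374, 0.043]
tcp_rot: [-3.135, -0.782, -1.461]
wrist_force: [-14.0, 23.1, 6.4]
width: -0.0003
```

carry_out --moves '[0,-0.15,0,-0.15,0,0,0,0,-0.3,0,-0.3,0,0,0,0,-0.5,0,-0.5,0,0,0,0,-0.7,0,-0.7,0,0,0,0,-0.7,0,-0.7,0,0,0,0,-0.7,0,-0.7,0,0,0,0,0,0,0,0,0,0]'

```text
clock: 33.7
eef_pos: [0.5956, 0.0921, 0.0432]
tcp_rot: [-3.136, -0.785, -1.46]
wrist_force: [0.5, 0.0, -0.1]
width: 0.0002
```

```bash
python3 - <<'E'
from h import *
st()
c=grab('side','side14.png'); cv2.imwrite('pics/side14c.png',cv2.resize(cv2.imread('pics/side14.png')[90:290,100:310],None,fx=2.9,fy=2.9))
c=grab('top','top14.png'); cv2.imwrite('pics/top14c.png',cv2.resize(cv2.imread('pics/top14.png')[70:240,120:390],None,fx=2.9,fy=2.9))
print(ctrl.read_state()['clock'])
E
```

```text
t 33.7 p [0.5956 0.0921 0.0432] z [ 0.083 -0.702 -0.707] y [-0.993 -0.114 -0.004] F [ 0.5  0.  -0.1] q [ 0.79  0.63 -0.53  0.68 -1.07 -1.21] w 0.0002
33.8
```

View pics/side14c.png

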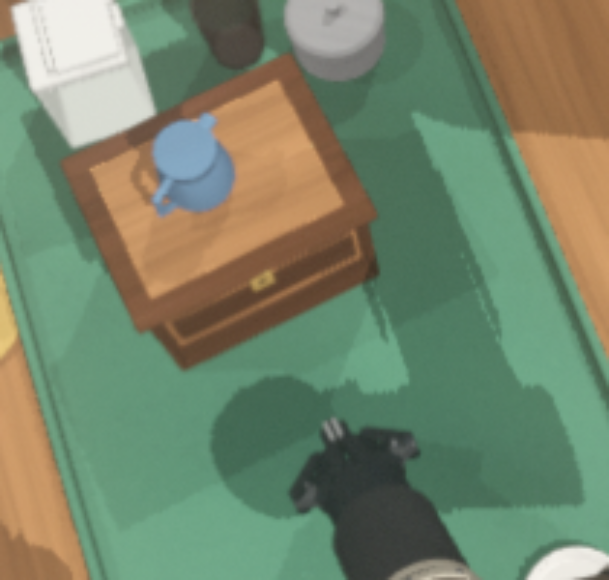

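View pics/top14c.png

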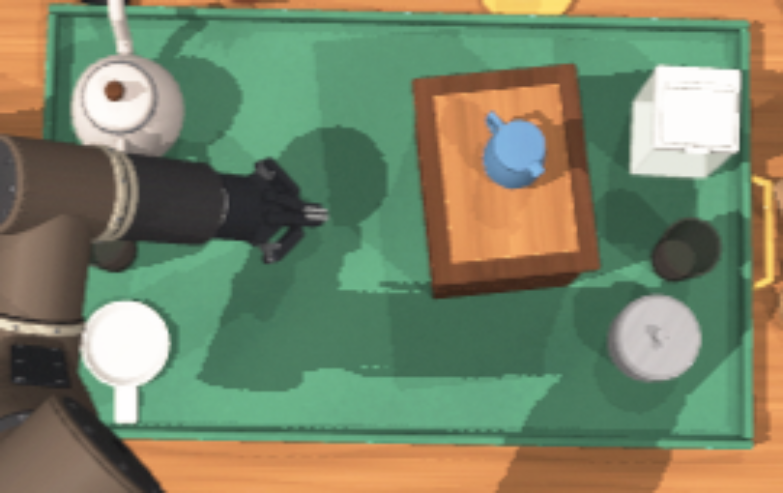

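carry_out --moves '[0,0.4,0,-0.4,0,0,0,0,0.6,0,-0.6,0,0,0,0,0.6,0,-0.6,0,0,0,0,0.6,0,-0.6,0,-1,0,0,0.6,0,-0.6,0,-1,0,0,0.6,0,-0.6,0,-1,0,0,0.5,0,-0.7,0,-1,0,0,0.5,0,-0.7,0,-1,0,0,0.4,0,-0.7,0,-1,0,0,0,0,0,0,0,0]'

```text
clock: 34.8
eef_pos: [0.5975, 0.0681, 0.2686]
tcp_rot: [-3.129, -0.255, -1.466]
wrist_force: [0.5, 0.5, 0.0]
width: -0.0002
```

```bash
python3 - <<'E'
from h import *
st()
for n in('side','top'):
    grab(n,n+'15.png'); a=cv2.imread(f'pics/{n}0.png');b=cv2.imread(f'pics/{n}15.png')
    cv2.imwrite(f'pics/{n}cmp.png',cv2.resize(np.hstack([a,b])[:, :],None,fx=.78,fy=.78))
a=cv2.imread('pics/side15.png'); cv2.imwrite('pics/s15.png',cv2.resize(a,None,fx=1.5,fy=1.5))
a=cv2.imread('pics/top15.png'); cv2.imwrite('pics/t15.png',cv2.resize(a,None,fx=1.5,fy=1.5))
E
```

```text
t 34.8 p [0.5975 0.0681 0.2686] z [ 0.038 -0.25  -0.968] y [-0.994 -0.107 -0.012] F [0.5 0.5 0. ] q [ 0.58  0.23 -0.21  0.24 -1.25 -0.57] w -0.0002
```

View pics/s15.png

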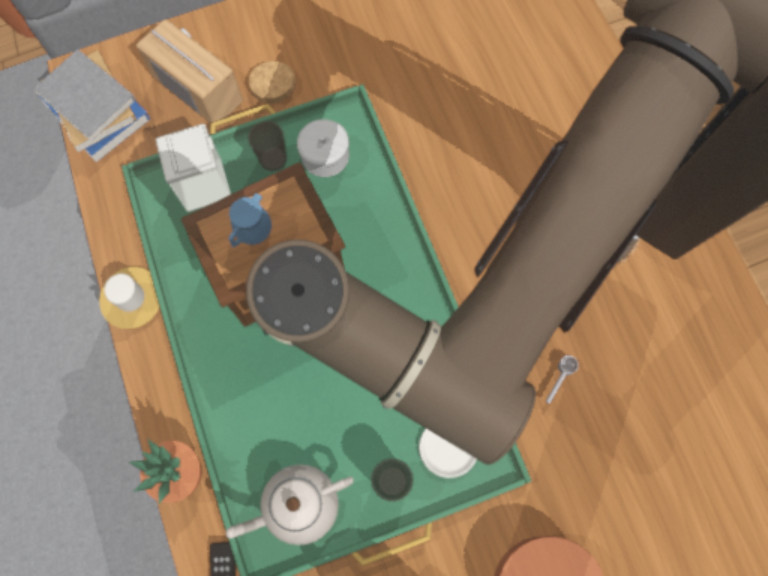

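View pics/t15.png

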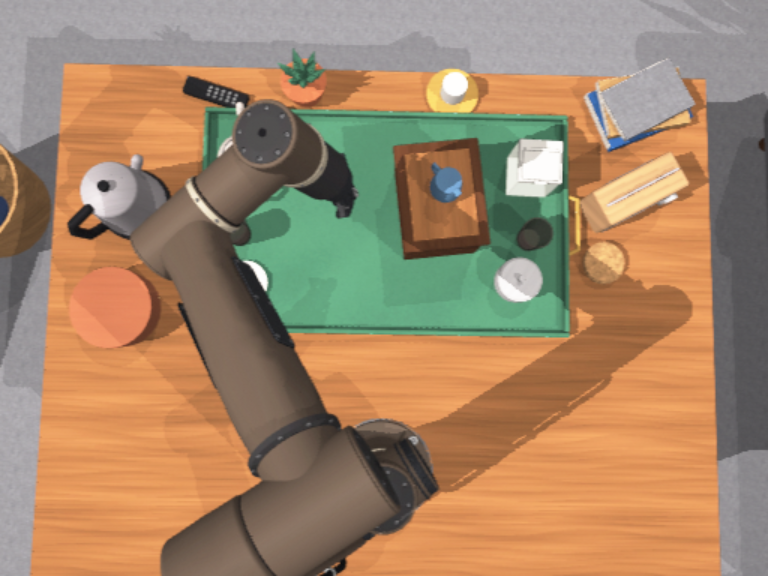

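```bash
python3 - <<'E'
from h import *
print(ctrl.finish_job()); print(ctrl.read_state()['clock'])
E
```

```text
the job is handed in; nothing more can be done
None
the job is handed in; nothing more can be done
```

The tea scoop is in the drawer, the drawer is latched flush, and I handed the job in at about 35 s of the 72 s allowed.

- **Opening:** I pressed the plain front to its stop, which read about 18 N in y at the wrist, and let go; the drawer sprang out to about 55 mm. I hooked its inner top edge with the closed fingers and pulled until it met the end stop. The top camera put it about 121 mm out, a few mm short of the given 125 mm.
- **Scoop:** I took the large scoop on the spoon rest, not the small one on the table. I gripped it by the handle, laid it along the drawer's width, and lowered it until it touched the drawer floor before opening the fingers.
- **Shutting:** I pushed the drawer to its stop, about 23 N in y at the wrist, and let go.

**Last checks:** Both cameras then showed the front flush. In the last pictures the teapot, the canister, the sugar box, both glasses, the spoon rest and the creamer stood where they had been, judged by eye. The robot was touching nothing.

**Disagreements:**
- The fingers read 10 mm on the 12 mm handle, but the grip held.
- One rough height measurement suggested the scoop's cup hung a few mm low while carried. It still touched the drawer floor at the height a level scoop would, and the pictures showed it standing upright before I shut the drawer.

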